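Tighten a lens retaining ring with a two-pin spanner

ROBOT

A 6-joint arm with a two-finger parallel gripper is mounted at the origin on the work surface; the furniture and walls round the work are solid. World frame = base frame: x ahead of the robot, y to its left, z up, the work surface at z = 0. Lengths are in m, angles in rad, forces in N, time in s.
With the tool pointing down it reaches from about 0.375 to 0.975 m from the base axis. Payload 3.8 kg.
Tool frame: the origin (TCP) lies between the finger pads; the fingertips stand 17 mm ahead of it and the grasp point (between the pads) lies 2 mm behind it; y points along the fingers, z is the direction in which the jaws open and shut, and the axes are right-handed (so a half turn about y gives the same grasp; the last joint's range is limited). The gripper opens to 85 mm and grips with 20 to 120 N. Pads are 22 mm wide; open, the fingers measure 114 mm over their backs; the gripper's body (76 mm by 85 mm) begins 54 mm behind the grasp point. The pads swing forward as they close: fully open they stand 13 mm farther back than shut.
Start: joints at [-1.384, 0.264, 1.604, -0, 1.274, -0.037], TCP at [0.15, -0.658, 0.248] pointing down, gripper open.
Joint ranges: [-2.63, 2.63], [-0.94, 2.18], [0.31, 2.57], [-1.31, 4.45], [0, 2.66], [-2.55, 2.55]. Speed limits (rad/s): [2.57, 2.57, 3.14, 3.14, 3.14, 3.14].

INTERFACE

Orientations are given as a rotation vector (axis times angle).
In Python, from workcell import bot, eyes, nets gives the robot as it stands. The module is installed in compiled form; this text tells all that it offers.
- The arm moves only by the tool jog_arm, never from a script. Its arguments are lists of equal length, an entry for each row: "turn": the turn, a rotation vector about the tool's x, y, z in rad, a list of three; "slide": the shift along the tool's x, y, z in mm, a list of three; "grip": the opening in per cent of the stroke, from 0 (shut) to 100 (fully open). A call has 1 to 5 rows; each row shifts and turns the commanded pose from where the row before left it, along the tool's axes as they then stand; what a row does not reach is not made up. A row lasts 1/10 s, in which the tool goes at most 50 mm and 8.59 degrees, less where a joint would pass 70% of its speed; a pose out of reach is approached as far as the arm can. A call with a gripper value outside its range is refused whole. The fingers move at their own pace and stop on an object; "newtons" is the grip in N (left out, the last holds). Time passes only in rows, so rows that do not move let the fingers close. It gives the time, the measured TCP pose, the force and the opening at its end, in the units of the state.
- bot.read_state(): the state, without advancing time (a new reading comes with each control period).
- eyes.read_camera(name): name is "scene" or "top" or "wrist"; returns a dict with "img" (480x640x3 uint8, red, green, blue), "depth" (480x640 float32, m along the optical axis (not along the pixel's ray), 0 where there is no reading), "intrinsics" (3x3 intrinsics, pixels), "distortion" ([k1, k2, p1, p2, k3] as OpenCV has them; the pictures are not rectified), "position" and "rotation" of the camera in the world. Camera axes: x right, y down, z forward; pixel columns grow to the right and rows downward; lengths in m; the calibration is good to about 2 mm. A picture is of the moment at which its call begins.
- bot.finish_job(): hands the job in, once; it reports no verdict.
Trained networks look in a picture, given as the dict that the camera call returned (one of the last four; its "shot" number tells which), for a name from the list of things; names that differ only in an ending like _2 or _b are one class to them, and where a whole thing is asked for, a point or a joint stands for the part that bears it (a point fixed in the world has none). Each returns a list of dicts, best first, with "conf" (0 to 1); they miss things now and then, are a little off and sometimes report something else, mostly with a low value. They report only what shows in the picture. A call takes as long as a camera call. They do not tell look-alikes from the thing itself.
- nets.search_frame(thing, picture): "xyz" ([x, y, z] in m, in the coordinates of the camera as it stood for that picture, good to about 4 mm: the middle of the surface that is visible of it).
The state is a dict: "time": time; "q": joint angles; "joint_vel": joint speeds; "joint_torque": joint torques, N m; "tool_pos": TCP position; "tcp_rot": TCP orientation; "wrist_force": force on the tool from outside, world axes, zero at the start; "torque": the same for the moment, N m; "width": opening from 0.0 (shut) to 1.0 (fully open).
Only numpy, scipy, OpenCV 4.12 (cv2) and the standard library are available. Lean on these libraries where they do the work, as an engineer would, in place of code of your own. Each camera call takes 0.05 s, during which the arm holds its last target.

TASK

The lens in the black cell is only held loosely. Take the two-pin spanner from its rest, push both pins well down into the two holes of the brass retaining ring before you turn anything, then use it to turn the ring clockwise (seen from above) until the ring's white mark lines up with the white mark on the cell. Put the spanner back on its rest as it was, pins down, and do not disturb the green-lidded tin or the round steel test block.

Things in the scene. Friction and masses are not known exactly. Their poses are not given: they have to be found in the camera images.
- lens_cell: Black round lens cell fixed to the bench: flange 128 mm across and 9 mm high, body 116 mm across and 45 mm high, with a glass lens and the brass retaining ring in its mouth. Origin: centre of its underside, on the ring's axis; z up; the cell's white mark lies on its rim in its -x direction.
- retaining_ring (a joint): Turn of the brass retaining ring (92 mm outside, 48 mm bore, flat top 46 mm above the bench) about the cell's upright axis, in rad. It grows as the ring turns clockwise seen from above; it is 0 when the ring's white mark meets the cell's white mark and starts between -1.3 and -0.8. Stiff friction of about 0.1 N m holds it where it is left; it stays at one height; stops at -1.6 and +0.4.
- hole_a (a point): Centre of the mouth of one of the ring's two pin holes, on the ring's top face, 35 mm from the ring's axis. Round hole 11 mm across with a 1 mm chamfer, open 12 mm deep. Its z points up.
- hole_b (a point): The same for the other hole, opposite hole_a (70 mm between the holes). Both holes lie 90 degrees round the ring from the ring's white mark.
- ring_mark (a point): Middle of the white radial line on the ring's top face, 35.5 mm from the axis.
- cell_mark (a point): Middle of the white radial line on the cell's rim, 52 mm from the axis.
- spanner: Loose two-pin face spanner, 0.25 kg: a steel bar 92 mm long (x), 14 mm wide, 10 mm high, with an aluminium block 20 x 20 x 14 mm near each end (a brass screw on it reaches 20 mm up), one pin below each block, and in the middle on a short stem an upright blue handle blade 60 mm long (x), 15 mm thick (y), from 20 to 62 mm above the bar's underside. Origin: middle of the bar's underside; x along the bar, z up. Either end may go into either hole.
- pin_a (a point): Lower tip of the spanner's pin at its +x end: 35 mm from the middle, 10 mm below the bar's underside. The pin is 7 mm thick, its last 4 mm taper to 4 mm.
- pin_b (a point): Lower tip of the pin at the spanner's -x end, likewise.
- spanner_grip (a point): Middle of the blue handle blade, 44 mm above the bar's underside: the place to grip, across the 15 mm thickness (spanner's y).
- spanner_rest: Grey plastic rest fixed to the bench, base 96 x 56 x 8 mm. Origin: centre of its underside; x along the place of the bar. Two saddles (8 to 27 mm either side of the middle along x, top 30 mm above the bench) carry the bar's underside between the pins; cheeks 28 mm apart, 6 mm higher, flank the bar along y. In place the spanner's origin is 30 mm straight above the rest's origin, bars parallel, with about 4 mm of play each way along x and y.
- test_block: Plain round steel test block, 60 mm across, 14 mm high, lying flat; origin centre of its underside. Bystander.
- putty_tin: Round tin with green lid, 66 mm across, 34 mm high; origin centre of its underside. Bystander.
Not all that is in view belongs to the job. There is more than one size of the spanner; the job needs the largest.

How it is judged:
By the outcome, as a careful person would: the job done as asked, in the order asked, and still so for the second after the job is handed in, with the robot touching nothing.
It also fails if it takes over 51 s, if anything falls off the work surface, if the arm or the gripper's body presses on something with over 40 N, if the wrist force passes 120 N, or if a joint passes its speed limit or range.

## Working session

There is one attempt and no reset: what is moved stays moved. The work goes in short steps, Python scripts to look and compute and a tool call to move; the robot and the scene stay as the last step left them, time stands still between calls to the robot, and variables do not carry over. Pictures are saved under pics/ and viewed, and the job is handed in when it is done.

Besides the shell and the picture viewer there is one more tool, called after "Request:" as name(argument=value, ...) on one line, values as JSON. jog_arm: Moves the arm, as the interface text tells. Its arguments: {"type":"object","properties":{"turn":{"type":"array"},"slide":{"type":"array"},"grip":{"type":"array"},"newtons":{"type":"number"}},"required":["turn","slide","grip"]}

```bash
mkdir -p pics; cat > h.py <<'E'
import numpy as np, cv2
from scipy.spatial.transform import Rotation as R
from workcell import bot, eyes, nets
def rot(M):
    M=np.array(M,float)
    return M if M.shape==(3,3) else R.from_rotvec(M).as_matrix() if M.size==3 else None
def look(n,f=None):
    p=eyes.read_camera(n)
    if f: cv2.imwrite('pics/'+f,p['img'][:,:,::-1])
    return p
def w(p,xyz): return rot(p['rotation'])@np.array(xyz)+np.array(p['position'])
def proj(p,X):
    M=rot(p['rotation']); c=(np.atleast_2d(X)-np.array(p['position']))@M
    return cv2.projectPoints(c,np.zeros(3),np.zeros(3),np.array(p['intrinsics']),np.array(p['distortion']))[0].reshape(-1,2)
def ray(p,uv):
    q=cv2.undistortPoints(np.array(uv,float).reshape(-1,1,2),np.array(p['intrinsics']),np.array(p['distortion'])).reshape(-1,2)
    return np.c_[q,np.ones(len(q))]@rot(p['rotation']).T
def onz(p,uv,z):
    d=ray(p,uv); o=np.array(p['position']); return o+d*((z-o[2])/d[:,2])[:,None]
def cloud(p):
    v,u=np.mgrid[0:480,0:640]; uv=np.c_[u.ravel(),v.ravel()]
    return (np.array(p['position'])+ray(p,uv)*p['depth'].ravel()[:,None]).reshape(480,640,3)
E
python3 - <<'E'
from h import *
np.set_printoptions(precision=4,suppress=True)
s=bot.read_state();print(s)
for n in['scene','top','wrist']:
    p=look(n,n+'0.png');print(n,p['position'],np.array(p['rotation']).shape,p['rotation'],p['intrinsics'][0][0],p['shot'])
    if n!='wrist':
      for t in['lens_cell','spanner','spanner_rest','test_block','putty_tin','hole_a','ring_mark','cell_mark','pin_a','spanner_grip']:
        for r in nets.search_frame(t,p):
            X=w(p,r['xyz']);print(t,round(r['conf'],2),X,proj(p,X)[0].round())
E
```

```text
{'time': 0.0, 'q': array([-1.3839,  0.2648,  1.6054,  0.    ,  1.2737, -0.0369]), 'joint_vel': array([-0.0003, -0.0009, -0.0009, -0.0012, -0.0006,  0.0003]), 'joint_torque': array([ -0.0016, -51.5119, -36.7315,  -0.0002,   0.0127,   0.    ]), 'tool_pos': array([ 0.1497, -0.6575,  0.2469]), 'tcp_rot': array([-0.2365,  2.1055, -2.1007]), 'wrist_force': array([-0.2259,  0.2685, -0.2533]), 'torque': array([ 0.0087,  0.0266, -0.0082]), 'width': 0.9985337830994314}
scene [-0.2014  0.5035  0.56  ] (3,) [-1.189   2.0796 -1.1243] 530.0710423978412 1
lens_cell 0.76 [0.3865 0.2812 0.0436] [260. 302.]
spanner 0.97 [0.3626 0.1233 0.0098] [356. 294.]
spanner 0.83 [0.4751 0.0398 0.0597] [362. 224.]
spanner 0.79 [ 0.351  -0.0519  0.0117] [444. 264.]
spanner_rest 0.64 [0.4706 0.0462 0.0075] [359. 250.]
spanner_rest 0.46 [0.4078 0.2748 0.0487] [258. 291.]
test_block 0.94 [0.5689 0.0783 0.0143] [318. 228.]
putty_tin 0.92 [0.5191 0.1972 0.0322] [273. 250.]
putty_tin 0.57 [0.3856 0.2812 0.0423] [261. 303.]
hole_a 0.63 [0.4155 0.2707 0.0471] [259. 288.]
hole_a 0.42 [0.4744 0.0459 0.0591] [359. 225.]
ring_
[... 809 characters left out ...]
057] [351. 241.]
test_block 0.74 [0.5754 0.0777 0.016 ] [339. 191.]
putty_tin 0.83 [0.5291 0.1977 0.033 ] [283. 211.]
hole_a 0.64 [0.4075 0.2734 0.0477] [244. 268.]
ring_mark 0.73 [0.4124 0.2768 0.0472] [243. 266.]
ring_mark 0.68 [0.4081 0.2686 0.0478] [247. 268.]
cell_mark 0.58 [0.4092 0.2688 0.0474] [247. 267.]
pin_a 0.77 [ 0.3561 -0.0494  0.0081] [402. 294.]
pin_a 0.74 [0.3658 0.1229 0.0092] [319. 290.]
pin_a 0.72 [0.4797 0.0395 0.0732] [361. 230.]
spanner_grip 0.81 [0.3621 0.1254 0.0096] [318. 291.]
spanner_grip 0.75 [0.4759 0.0401 0.0757] [361. 231.]
spanner_grip 0.71 [ 0.3598 -0.0533  0.0107] [404. 292.]
wrist [ 0.2312 -0.6402  0.3741] (3,) [ 2.2444 -1.7894 -0.2955] 388.8811275209615 3
```

View pics/scene0.png

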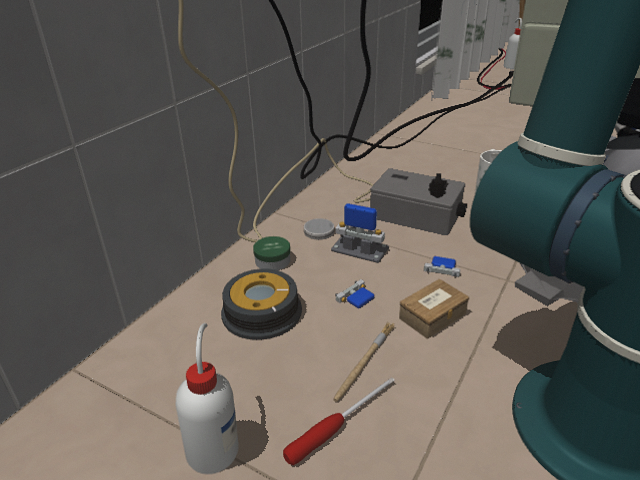

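View pics/top0.png

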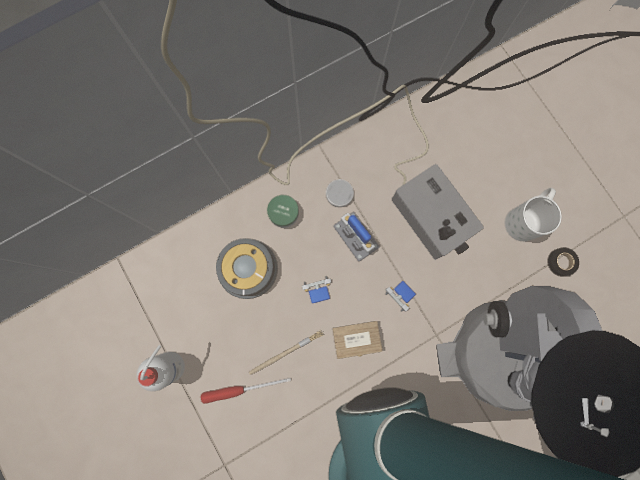

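```bash
python3 - <<'E'
import cv2
a=cv2.imread('pics/top0.png')
b=cv2.resize(a[200:330,200:430],None,fx=3.4,fy=3.4,interpolation=cv2.INTER_CUBIC)
cv2.imwrite('pics/top0c.png',b)
E
```

```text
(no output)
```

View pics/top0c.png

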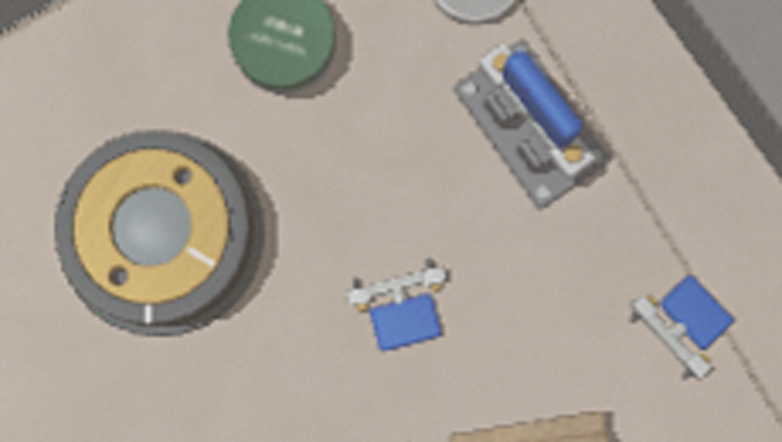

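The top crop shows three spanners: the one on the rest at top (358,230), which is upright with the long blade, and two small ones lying flat at (318,290) and (402,293). The description (largest, on the grey rest) picks the one at (358,230). The ring is at (245,267), with its mark to the lower right and the cell mark pointing down.

```bash
cat > meas.py <<'E'
from h import *
np.set_printoptions(precision=4,suppress=True)
def main(name,f=None):
    p=look(name,f); C=cloud(p); hsv=cv2.cvtColor(p['img'],cv2.COLOR_RGB2HSV)
    ok=p['depth']>0
    blue=(hsv[...,0]>105)&(hsv[...,0]<125)&(hsv[...,1]>150)&ok
    # blade top
    b=blue&(C[...,2]>0.082)
    P=C[b]
    if len(P)>20:
        r=cv2.minAreaRect((P[:,:2]*1000).astype(np.float32)); print('blade',len(P),r,'z',np.percentile(P[:,2],[5,50,95]), 'mean',P.mean(0))
    br=(hsv[...,0]>15)&(hsv[...,0]<30)&(hsv[...,1]>100)&ok&(abs(C[...,2]-0.046)<0.01)
    n,l,st,ce=cv2.connectedComponentsWithStats(br.astype(np.uint8))
    for i in np.argsort(-st[1:,4])[:1]+1:
        if st[i,4]>200:
            P=C[l==i];r=cv2.minEnclosingCircle((P[:,:2]*1000).astype(np.float32));print('brass',st[i,4],r,P[:,2].mean())
    return p,C,hsv
if __name__=='__main__':
    import sys
    p,C,h=main(*sys.argv[1:])
E
python3 - <<'E'
from meas import *
p,C,h=main('top')
for n,px in dict(cell=(243.5,292),ringm=(258.5,275),hb=(235,281),ha=(253.5,251.5)).items(): print(n,onz(p,[px],0.046))
for r in nets.search_frame('spanner_rest',p): print(w(p,r['xyz']))
# wall: highest pts with
W=C[(C[...,2]>0.1)&(C[...,2]<0.6)&(p['depth']>0)&(C[...,1]>0.2)]
for z in(0.1,0.2,0.3,0.4):
    Q=W[abs(W[:,2]-z)<0.02]
    if len(Q)>50: print(z,np.polyfit(Q[:,0],Q[:,1],1),Q.min(0),Q.max(0))
p,C,h=main('scene')
W=C[(C[...,2]>0.1)&(C[...,2]<0.6)&(p['depth']>0)&(C[...,1]>0.2)]
for z in(0.1,0.2,0.3,0.4):
    Q=W[abs(W[:,2]-z)<0.02]
    if len(Q)>50: print(z,np.polyfit(Q[:,0],Q[:,1],1),Q.min(0),Q.max(0))
E
```

```text
brass 1054 ((412.5118408203125, 275.3548889160156), 45.87894821166992) 0.04574941304301378
cell [[0.3601 0.2744 0.046 ]]
ringm [[0.3939 0.2449 0.046 ]]
hb [[0.3822 0.292  0.046 ]]
ha [[0.4417 0.2558 0.046 ]]
[0.4667 0.0515 0.0049]
0.1 [-0.2814  0.568 ] [0.1812 0.2003 0.1   ] [0.6483 0.7295 0.12  ]
0.2 [-1.7453  1.326 ] [0.3745 0.2001 0.18  ] [0.6464 0.6737 0.22  ]
0.3 [-1.7458  1.3266] [0.4115 0.2    0.28  ] [0.6476 0.6071 0.32  ]
0.4 [-1.7384  1.3243] [0.4511 0.2001 0.38  ] [0.6476 0.5397 0.42  ]
blade 239 ((478.27789306640625, 40.77861785888672), (56.487117767333984, 13.61528491973877), 35.86503601074219) z [0.0826 0.0893 0.0935] mean [0.4762 0.0426 0.0889]
brass 1406 ((412.5280456542969, 272.3056945800781), 47.52490234375) 0.046301060736154726
0.1 [-0.159   0.5057] [0.1781 0.2002 0.1   ] [0.6468 0.6122 0.12  ]
0.2 [-1.7399  1.3199] [0.4182 0.2001 0.18  ] [0.6457 0.5874 0.22  ]
0.3 [-1.7464  1.3237] [0.4361 0.2004 0.28  ] [0.6479 0.5559 0.32  ]
0.4 [-1.7475  1.3249] [0.4574 0.2001 0.38  ] [0.6461 0.5232 0.42  ]
```

```bash
python3 - <<'E'
from h import *
np.set_printoptions(precision=4,suppress=True)
s=bot.read_state();M=rot(s['tcp_rot']);print(M, s['q'])
p=look('wrist')
o=np.array(p['position'])-s['tool_pos'];print('cam in tool',M.T@o, M.T@rot(p['rotation']))
zy=np.degrees(np.arctan2(M[1,2],M[0,2]));print('yaw z',zy,'q1',np.degrees(s['q'][0]),'q6',np.degrees(s['q'][5]))
E
```

```text
[[-0.9751 -0.      0.222 ]
 [-0.222   0.     -0.9751]
 [-0.     -1.     -0.    ]] [-1.3839  0.2639  1.604   0.      1.2737 -0.0369]
cam in tool [-0.0834 -0.1259  0.0006] [[-0.0009  0.9468  0.3218]
 [-0.0003 -0.3218  0.9468]
 [ 1.      0.0007  0.0006]]
yaw z -77.17607719502487 q1 -79.290620190095 q6 -2.1145532784916194
```

```bash
python3 - <<'E'
from h import *
np.set_printoptions(precision=3,suppress=True)
p=look('top');C=cloud(p)
for uv in [(590,400),(500,360),(540,360),(500,320),(438,210),(435,190),(532,218),(360,340),(320,170),(380,430),(480,450),(150,375)]: print(uv,C[uv[1],uv[0]])
E
```

```text
(590, 400) [ 0.194 -0.24   0.318]
(500, 360) [ 0.224 -0.225  0.059]
(540, 360) [ 0.239 -0.223  0.223]
(500, 320) [ 0.301 -0.198  0.139]
(438, 210) [ 0.52  -0.117  0.07 ]
(435, 190) [ 0.56  -0.112  0.075]
(532, 218) [ 0.516 -0.341  0.005]
(360, 340) [0.264 0.043 0.034]
(320, 170) [0.629 0.119 0.001]
(380, 430) [0.165 0.048 0.332]
(480, 450) [ 0.189 -0.019  0.509]
(150, 375) [0.211 0.421 0.136]
```

View pics/wrist0.png

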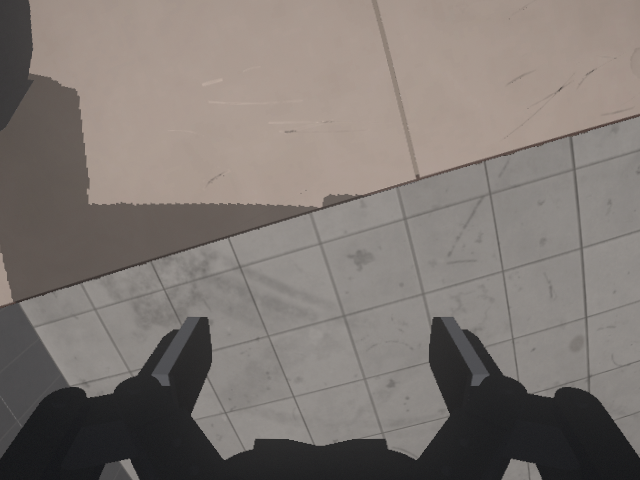

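```bash
python3 - <<'E'
from h import *
np.set_printoptions(precision=2,suppress=True)
p=look('top');C=cloud(p)
for v in range(270,480,15): print(v,' '.join('(%.2f,%.2f,%.2f)'%tuple(C[v,u]) for u in range(440,640,28)))
print(proj(p,[[0,0,0],[0,0,.3],[.15,-.66,.3]]))
a=cv2.resize(p['img'][260:480,400:640,::-1],None,fx=2.7,fy=2.7);cv2.imwrite('pics/m1.png',a)
s=eyes.read_camera('scene');a=cv2.resize(s['img'][60:340,440:640,::-1],None,fx=2.1,fy=2.1);cv2.imwrite('pics/m2.png',a)
C=cloud(s)
for uv in [(625,190),(620,150),(540,285),(560,250),(570,200)]: print(uv,C[uv[1],uv[0]])
E
```

```text
270 (0.41,-0.13,-0.00) (0.41,-0.19,-0.00) (0.40,-0.26,-0.00) (0.40,-0.31,0.00) (0.40,-0.37,0.01) (0.40,-0.44,0.00) (0.40,-0.50,-0.00) (0.40,-0.56,0.00)
285 (0.37,-0.13,-0.00) (0.37,-0.19,0.00) (0.37,-0.25,0.00) (0.37,-0.31,-0.00) (0.37,-0.37,-0.00) (0.37,-0.44,-0.00) (0.37,-0.50,0.00) (0.37,-0.56,0.00)
300 (0.34,-0.13,-0.00) (0.34,-0.19,-0.00) (0.34,-0.25,0.00) (0.34,-0.24,0.15) (0.33,-0.24,0.24) (0.33,-0.27,0.27) (0.34,-0.49,0.00) (0.34,-0.55,0.00)
315 (0.31,-0.13,-0.00) (0.31,-0.19,0.01) (0.31,-0.20,0.12) (0.31,-0.24,0.15) (0.31,-0.24,0.24) (0.31,-0.25,0.29) (0.31,-0.49,0.00) (0.30,-0.55,-0.00)
330 (0.28,-0.13,0.00) (0.28,-0.17,0.04) (0.28,-0.20,0.12) (0.28,-0.23,0.16) (0.28,-0.24,0.23) (0.29,-0.24,0.30) (0.27,-0.49,-0.00) (0.27,-0.55,0.00)
345 (0.25,-0.12,0.01) (0.25,-0.17,0.06) (0.25,-0.22,0.06) (0.26,-0.23,0.16) (0.26,-0.25,0.22) (0.27,-0.24,0.31) (0.27,-0.28,0.31) (0.26,-0.32,0.31)
360 (0.22,-0.12,0.01) (0.22,-0.16,0.06) (0.22,-0.22,0.06) (0.23,-0.22,0.18) (0.25,-0.20,0.31) (0.25,-0.23,0.32) (0.25,-0.27,0.32) (0.24,-0.31,0.32)
375 (0.19,-0.12,0.00) (0.20,-0.16,0.05) (0.20,-0.22
[... 482 characters left out ...]
0.31) (0.17,-0.23,0.32) (0.17,-0.26,0.32) (0.17,-0.30,0.31)
435 (0.19,-0.00,0.44) (0.19,-0.02,0.47) (0.07,-0.23,0.00) (0.07,-0.29,-0.00) (0.15,-0.19,0.31) (0.15,-0.22,0.32) (0.15,-0.26,0.32) (0.15,-0.30,0.31)
450 (0.18,0.01,0.46) (0.19,-0.01,0.50) (0.19,-0.03,0.52) (0.20,-0.05,0.53) (0.13,-0.18,0.31) (0.13,-0.22,0.31) (0.13,-0.26,0.31) (0.13,-0.30,0.31)
465 (0.17,0.01,0.47) (0.18,-0.01,0.51) (0.19,-0.02,0.54) (0.19,-0.04,0.56) (0.20,-0.05,0.58) (0.11,-0.22,0.31) (0.11,-0.26,0.31) (0.11,-0.30,0.31)
[[382.93 474.51]
 [416.17 553.87]
 [857.79 417.84]]
(625, 190) [0.04 0.04 0.32]
(620, 150) [ 0.21 -0.24  0.23]
(540, 285) [ 0.22 -0.14  0.02]
(560, 250) [0.07 0.07 0.25]
(570, 200) [0.08 0.05 0.3 ]
```

View pics/m1.png

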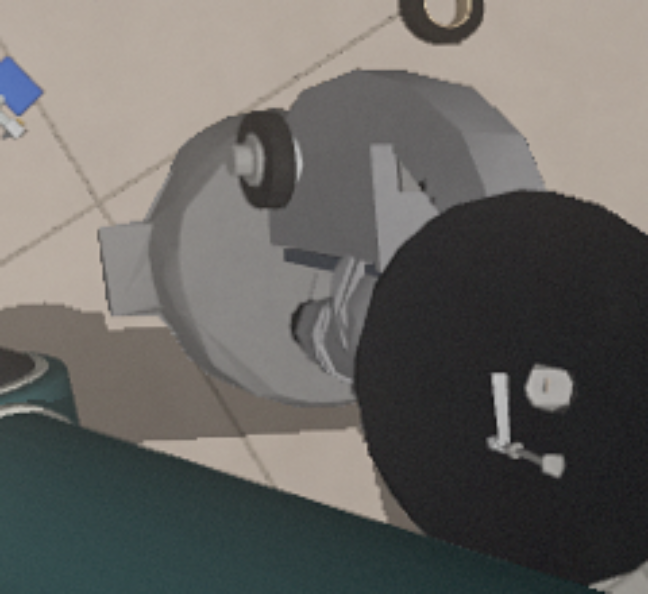

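View pics/m2.png

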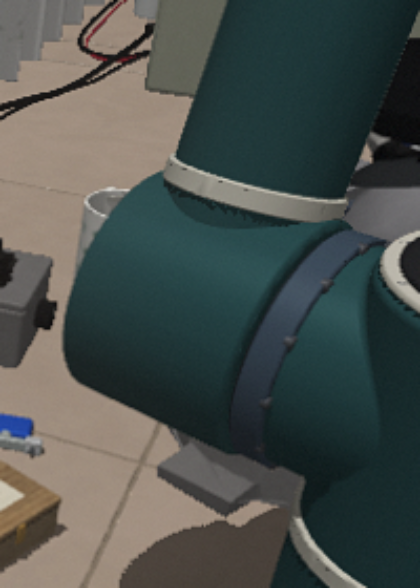

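```bash
cat > plan.py <<'E'
import sys,json
from h import *
# usage: plan.py x y z yawdeg [start x y z yaw] -> rows to the target, limits 45mm / 8 deg per row
def plan(P0,Y0,T,yaw,vmax=45,amax=8.2):
    d=(np.array(T)-P0)*1000; dy=(yaw-Y0+180)%360-180
    n=int(max(np.ceil(np.linalg.norm(d)/vmax),np.ceil(abs(dy)/amax),1))
    rows=[]
    for i in range(n):
        y=np.radians(Y0+dy*i/n); ax=np.array([np.sin(y),-np.cos(y)]);az=np.array([np.cos(y),np.sin(y)])
        s=d/n; rows.append(([0,round(-np.radians(dy/n),4),0],[round(s[:2]@ax,2),round(-s[2],2),round(s[:2]@az,2)]))
    return rows
def state():
    s=bot.read_state();M=rot(s['tcp_rot']);return s,s['tool_pos'],np.degrees(np.arctan2(M[1,2],M[0,2]))
if __name__=='__main__':
    a=[float(v) for v in sys.argv[1:]]
    s,P,Y=state(); print('now',P.round(4),round(Y,2),'tilt',rot(s['tcp_rot'])[2].round(4),'t',s['time'],'w',round(s['width'],3),'F',s['wrist_force'].round(1),s['torque'].round(2))
    vm=45
    while len(a)>=4:
        r=plan(P,Y,a[:3],a[3]); print(len(r),'turn',[x[0] for x in r],'\n slide',[x[1] for x in r]); P=np.array(a[:3]);Y=a[3];a=a[4:]
E
python3 plan.py .15 -.658 .4 -77.2  .42 -.42 .4 -77.2 .5 -.15 .38 -64 .470 .038 .24 -54
```

```text
now [ 0.1498 -0.6582  0.2483] -77.18 tilt [ 0. -1. -0.] t 1.5 w 0.997 F [-0.3 -0.3 -0.4] [ 0.   -0.02 -0.06]
4 turn [[0, np.float64(0.0001), 0], [0, np.float64(0.0001), 0], [0, np.float64(0.0001), 0], [0, np.float64(0.0001), 0]] 
 slide [[np.float64(-0.06), np.float64(-37.94), np.float64(-0.03)], [np.float64(-0.06), np.float64(-37.94), np.float64(-0.03)], [np.float64(-0.06), np.float64(-37.94), np.float64(-0.03)], [np.float64(-0.06), np.float64(-37.94), np.float64(-0.03)]]
8 turn [[0, np.float64(-0.0), 0], [0, np.float64(-0.0), 0], [0, np.float64(-0.0), 0], [0, np.float64(-0.0), 0], [0, np.float64(-0.0), 0], [0, np.float64(-0.0), 0], [0, np.float64(-0.0), 0], [0, np.float64(-0.0), 0]] 
 slide [[np.float64(-39.5), np.float64(-0.0), np.float64(-21.53)], [np.float64(-39.5), np.float64(-0.0), np.float64(-21.53)], [np.float64(-39.5), np.float64(-0.0), np.float64(-21.53)], [np.float64(-39.5), np.float64(-0.0), np.float64(-21.53)], [np.float64(-39.5), np.float64(-0.0), np.float64(-21.53)], [np.float64(-39.5), np.float64(-0.0), np.float64(-21.53)], [np.float64(-39.5), np.float64(-0.0), np.fl
[... 569 characters left out ...]
86), np.float64(-32.19)], [np.float64(-25.17), np.float64(2.86), np.float64(-31.38)], [np.float64(-26.19), np.float64(2.86), np.float64(-30.54)]]
6 turn [[0, np.float64(-0.0291), 0], [0, np.float64(-0.0291), 0], [0, np.float64(-0.0291), 0], [0, np.float64(-0.0291), 0], [0, np.float64(-0.0291), 0], [0, np.float64(-0.0291), 0]] 
 slide [[np.float64(-9.24), np.float64(23.33), np.float64(-30.35)], [np.float64(-10.12), np.float64(23.33), np.float64(-30.07)], [np.float64(-10.99), np.float64(23.33), np.float64(-29.77)], [np.float64(-11.85), np.float64(23.33), np.float64(-29.43)], [np.float64(-12.7), np.float64(23.33), np.float64(-29.08)], [np.float64(-13.54), np.float64(23.33), np.float64(-28.69)]]
```

```bash
sed -i 's/\[0,round(-np.radians(dy\/n),4),0\]/[0,round(float(-np.radians(dy\/n)),4),0]/; s/\[round(s\[:2\]@ax,2),round(-s\[2\],2),round(s\[:2\]@az,2)\]/[round(float(v),1) for v in (s[:2]@ax,-s[2],s[:2]@az)]/' plan.py; python3 plan.py .4 0 .3 -60 | tail -2|cut -c1-200
```

```text
16 turn [[0, -0.0187, 0], [0, -0.0187, 0], [0, -0.0187, 0], [0, -0.0187, 0], [0, -0.0187, 0], [0, -0.0187, 0], [0, -0.0187, 0], [0, -0.0187, 0], [0, -0.0187, 0], [0, -0.0187, 0], [0, -0.0187, 0], [0, 
 slide [[-24.4, -3.2, -36.6], [-25.1, -3.2, -36.2], [-25.7, -3.2, -35.7], [-26.4, -3.2, -35.2], [-27.1, -3.2, -34.7], [-27.7, -3.2, -34.2], [-28.3, -3.2, -33.7], [-29.0, -3.2, -33.1], [-29.6, -3.2, -3
```

Request:
jog_arm(turn=[[0,0,0],[0,0,0],[0,0,0],[0,0,0]], slide=[[0,-38,0],[0,-38,0],[0,-38,0],[0,-38,0]], grip=[100,100,100,100])

```text
time: 1.9
tool_pos: [0.1498, -0.658, 0.4018]
tcp_rot: [-0.236, 2.103, -2.103]
wrist_force: [-0.2, -0.5, 0.0]
width: 0.999
```

Request:
jog_arm(turn=[[0,0,0],[0,0,0],[0,0,0],[0,0,0],[0,0,0]], slide=[[-39.5,0,-21.5],[-39.5,0,-21.5],[-39.5,0,-21.5],[-39.5,0,-21.5],[-39.5,0,-21.5]], grip=[100,100,100,100,100])

```text
time: 2.4
tool_pos: [0.3196, -0.5082, 0.4005]
tcp_rot: [-0.236, 2.103, -2.104]
wrist_force: [0.5, -0.0, 0.5]
width: 1.001
```

Request:
jog_arm(turn=[[0,0,0],[0,0,0],[0,0,0]], slide=[[-39.5,0,-21.5],[-39.5,0,-21.5],[-39.5,0,-21.5]], grip=[100,100,100])

```text
time: 2.7
tool_pos: [0.4209, -0.4189, 0.4006]
tcp_rot: [-0.236, 2.102, -2.104]
wrist_force: [0.1, -1.1, -0.1]
width: 1.0
```

Request:
jog_arm(turn=[[0,-0.033,0],[0,-0.033,0],[0,-0.033,0],[0,-0.033,0],[0,-0.033,0]], slide=[[-19.7,2.9,-35.1],[-20.8,2.9,-34.4],[-22,2.9,-33.7],[-23,2.9,-33],[-24,2.9,-32.2]], grip=[100,100,100,100,100])

```text
time: 3.2
tool_pos: [0.4768, -0.2258, 0.3859]
tcp_rot: [-0.396, 2.007, -2.008]
wrist_force: [-0.0, 1.0, 0.2]
width: 1.0
```

Request:
jog_arm(turn=[[0,-0.033,0],[0,-0.033,0],[0,-0.029,0],[0,-0.029,0],[0,-0.029,0]], slide=[[-25.2,2.9,-31.4],[-26.2,2.9,-30.5],[-9.2,23,-30.3],[-10.1,23,-30],[-11,23,-29.8]], grip=[100,100,100,100,100])

```text
time: 3.7
tool_pos: [0.4842, -0.0551, 0.3106]
tcp_rot: [-0.532, 1.914, -1.915]
wrist_force: [0.1, -0.2, 0.1]
width: 1.0
```

Request:
jog_arm(turn=[[0,-0.029,0],[0,-0.029,0],[0,-0.029,0],[0,0,0]], slide=[[-11.9,23,-29.4],[-12.7,23,-29.1],[-13.5,23,-28.7],[0,0,0]], grip=[100,100,100,100])

```text
time: 4.1
tool_pos: [0.466, 0.0403, 0.2383]
tcp_rot: [-0.615, 1.864, -1.858]
wrist_force: [-0.6, -0.1, -0.1]
width: 0.996
```

```bash
python3 meas.py wrist w1.png; python3 plan.py; python3 meas.py top t1.png
```

```text
blade 1006 ((483.7825927734375, 42.1075439453125), (53.97562789916992, 10.699544906616211), 36.52873611450195) z [0.0906 0.092  0.0932] mean [0.4846 0.0431 0.0919]
brass 6756 ((413.909912109375, 272.41748046875), 46.93368911743164) 0.04579060946434909
now [0.4676 0.0389 0.2402] -53.8 tilt [ 0.0031 -1.     -0.0021] t 4.15 w 1.001 F [-0.3 -0.5 -0.4] [ 0.01 -0.01 -0.03]
```

View pics/w1.png

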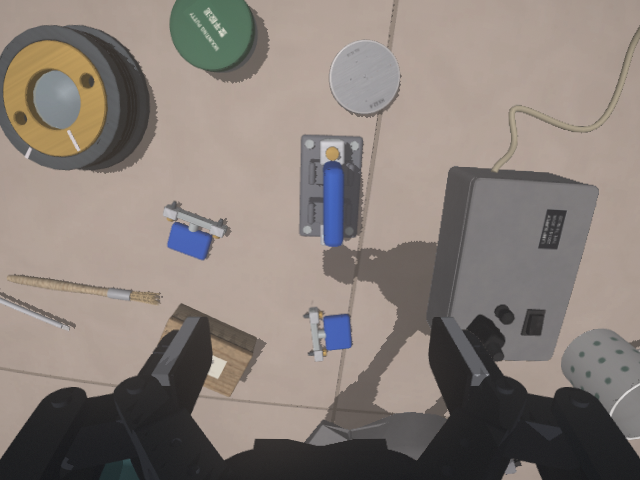

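```bash
cat > ring.py <<'E'
from h import *
np.set_printoptions(precision=4,suppress=True)
def rect(p,c,z=.046,half=.075,s=4000,f=None):
    # orthorectified patch on plane z, s px/m ; rows: -x.. image x -> world x, y -> world -y
    n=int(2*half*s); j,i=np.meshgrid(np.arange(n),np.arange(n))
    X=np.stack([c[0]-half+(j+.5)/s,c[1]+half-(i+.5)/s,np.full(j.shape,z)],-1).reshape(-1,3)
    uv=proj(p,X).astype(np.float32).reshape(n,n,2)
    im=cv2.remap(p['img'],uv[...,0],uv[...,1],cv2.INTER_LINEAR)
    if f: cv2.imwrite('pics/'+f,im[:,:,::-1])
    return im,X.reshape(n,n,3)
def ring(p,c=(.413,.2735),f=None,verbose=1):
    for _ in range(2):
        im,X=rect(p,c,f=f); hsv=cv2.cvtColor(im,cv2.COLOR_RGB2HSV)
        br=((hsv[...,0]>12)&(hsv[...,0]<32)&(hsv[...,1]>90)).astype(np.uint8)
        n,l,st,ce=cv2.connectedComponentsWithStats(br); k=1+np.argmax(st[1:,4])
        cs,_h=cv2.findContours((l==k).astype(np.uint8),cv2.RETR_EXTERNAL,cv2.CHAIN_APPROX_NONE)
        ct=max(cs,key=cv2.contourArea); hull=cv2.convexHull(ct)
        e=cv2.fitEllipse(hull); 
        c=(c[0]-.075+(e[0][0]+.5)/4000, c[1]+.075-(e[0][1]+.5)/4000)
    print('ring centre',np.array(c),'axes mm',np.array(e[1])/4)
    d=np.hypot(X[...,0]-c[0],X[...,1]-c[1]); 
    inner=((d>.027)&(d<.043)); m=((hsv[...,2]<110)&inner).astype(np.uint8)
    n,l,st,ce=cv2.connectedComponentsWithStats(m)
    H=[]
    for i in range(1,n):
        if st[i,4]>300:
            h=X[int(ce[i][1]),int(ce[i][0])][:2]-np.array(c); H.append(h)
            print(' dark',st[i,4]/16,'mm2 r',np.hypot(*h)*1000,'ang',np.degrees(np.arctan2(h[1],h[0])),'pos',h+c)
    white=(hsv[...,1]<50)&(hsv[...,2]>170)
    for nm,a,b in(('ringmark',.028,.043),('cellmark',.048,.057)):
        q=X[white&(d>a)&(d<b)]
        if len(q)>20:
            q=q[:,:2]-c; m=np.median(q,0); print(' ',nm,len(q)/16,'r',np.hypot(*m)*1000,'ang',np.degrees(np.arctan2(m[1],m[0])))
    return c,H
if __name__=='__main__':
    import sys
    ring(look(sys.argv[1]),f=sys.argv[2])
E
python3 ring.py wrist r1.png; python3 ring.py top r2.png;python3 ring.py scene r3.png
python3 - <<'E'
from h import *
p=look('wrist'); s=bot.read_state()
print(rot(s['tcp_rot']))
E
```

```text
ring centre [0.4146 0.2714] axes mm [91.729  92.4247]
 dark 91.125 mm2 r 35.556816900089245 ang 147.94226137970742 pos [0.3845 0.2903]
 dark 92.3125 mm2 r 34.24958918606372 ang -30.97568143858672 pos [0.444  0.2538]
  ringmark 45.625 r 35.543079248441686 ang -123.53354182768425
  cellmark 22.6875 r 52.39215517486613 ang 179.04566373373652
ring centre [0.4124 0.2748] axes mm [91.0533 91.2933]
 dark 21.1875 mm2 r 33.875052491940636 ang -29.880890292111907 pos [0.4417 0.258 ]
  ringmark 56.5 r 35.31430155905438 ang -121.83650907628626
  cellmark 44.375 r 52.13192535687464 ang 179.31472703832992
ring centre [0.4119 0.2713] axes mm [92.9122 95.1405]
 dark 66.0625 mm2 r 34.832095577604264 ang 146.6576698053996 pos [0.3828 0.2905]
 dark 58.4375 mm2 r 35.13069447431296 ang -30.074480003942625 pos [0.4423 0.2537]
  ringmark 43.3125 r 35.49481796013892 ang -118.79820666223578
  cellmark 14.0 r 51.34899046267941 ang 179.83807469634118
[[-8.09568499e-01  2.51252381e-03  5.87020045e-01]
 [-5.87022262e-01 -1.84020760e-04 -8.09570769e-01]
 [-1.92604196e-03 -9.99996827e-01  1.62388482e-03]]
```

View pics/r1.png

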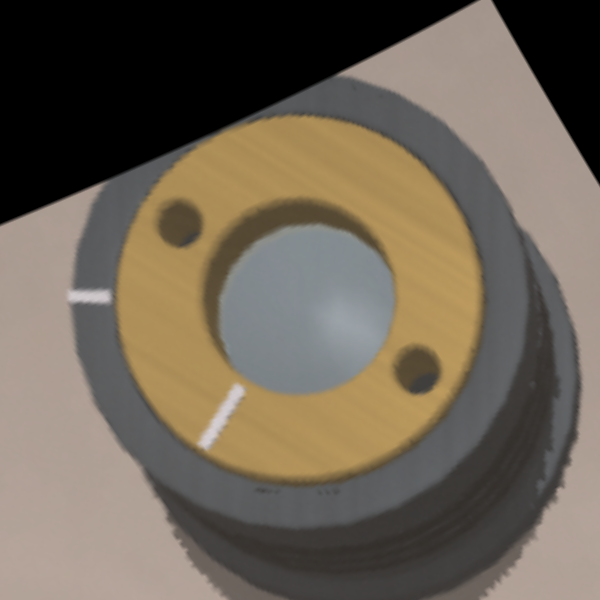

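```bash
cat > span.py <<'E'
from h import *
from ring import rect
np.set_printoptions(precision=4,suppress=True)
def span(p,c,z=.092,f=None,s=4000,half=.06):
    im,X=rect(p,c,z=z,half=half,f=f,s=s); hsv=cv2.cvtColor(im,cv2.COLOR_RGB2HSV)
    m=((hsv[...,0]>105)&(hsv[...,0]<125)&(hsv[...,1]>150)).astype(np.uint8)
    n,l,st,ce=cv2.connectedComponentsWithStats(m);k=1+np.argmax(st[1:,4]);P=X[l==k][:,:2]
    r=cv2.minAreaRect((P*1000).astype(np.float32)); print('blade rect',r)
    u,sv,vt=np.linalg.svd(P-P.mean(0),full_matrices=False);print('pca ang',np.degrees(np.arctan2(vt[0,1],vt[0,0])),P.mean(0))
if __name__=='__main__':
    span(look('wrist'),(.483,.042),f='s1.png')
    p=look('top'); span(p,(.483,.042),f='s2.png')
E
python3 span.py
```

```text
blade rect ((483.79278564453125, 42.35673904418945), (54.537601470947266, 10.667930603027344), 37.613956451416016)
pca ang -143.53067918772538 [0.4837 0.0425]Traceback (most recent call last):
  File "span.py", line 12, in <module>
    p=look('top'); span(p,(.483,.042),f='s2.png')
                   ~~~~^^^^^^^^^^^^^^^^^^^^^^^^^^
  File "span.py", line 7, in span
    n,l,st,ce=cv2.connectedComponentsWithStats(m);k=1+np.argmax(st[1:,4]);P=X[l==k][:,:2]
                                                      ~~~~~~~~~^^^^^^^^^^
    return _wrapfunc(a, 'argmax', axis=axis, out=out, **kwds)
    return bound(*args, **kwds)
ValueError: attempt to get argmax of an empty sequence
```

View pics/s1.png

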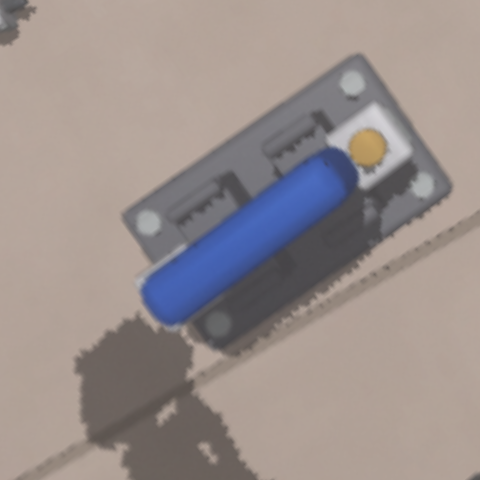

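View pics/s2.png

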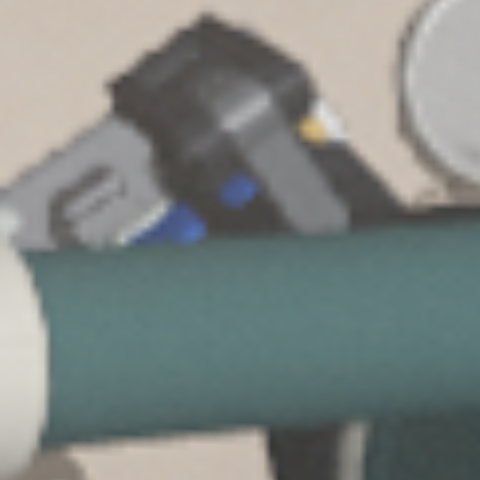

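```bash
python3 - <<'E'
from h import *
from ring import rect
p=look('wrist')
im,X=rect(p,(.476,.042),z=.008,half=.07,f='rest1.png')
# bolts as round heads: pattern check; print hough circles on bolts
hsv=cv2.cvtColor(im,cv2.COLOR_RGB2HSV)
m=((hsv[...,1]<18)&(hsv[...,2]>130)).astype(np.uint8)
n,l,st,ce=cv2.connectedComponentsWithStats(m)
for i in range(1,n):
    if 200<st[i,4]<3000: print(st[i,4],st[i,2:4],X[int(ce[i][1]),int(ce[i][0])][:2].round(4),ce[i].round())
E
python3 plan.py .4836 .0424 .12 -53.7 .4836 .0424 .072 -53.7
```

```text
1337 [60 43] [0.5024 0.0804] [385. 126.]
897 [34 37] [0.5259 0.0466] [480. 261.]
1000 [36 36] [0.4366 0.0349] [122. 309.]
536 [66 72] [0.4389 0.0204] [131. 367.]
now [0.47   0.0368 0.2428] -54.06 tilt [-0.0012 -1.      0.001 ] t 4.55 w 0.998 F [ 2.1  0.2 -0.5] [0.   0.02 0.02]
3 turn [[0, -0.0021, 0], [0, -0.0021, 0], [0, -0.0021, 0]] 
 slide [[-4.8, 40.9, 1.2], [-4.8, 40.9, 1.2], [-4.8, 40.9, 1.2]]
2 turn [[0, -0.0, 0], [0, -0.0, 0]] 
 slide [[0.0, 24.0, 0.0], [0.0, 24.0, 0.0]]
```

View pics/rest1.png

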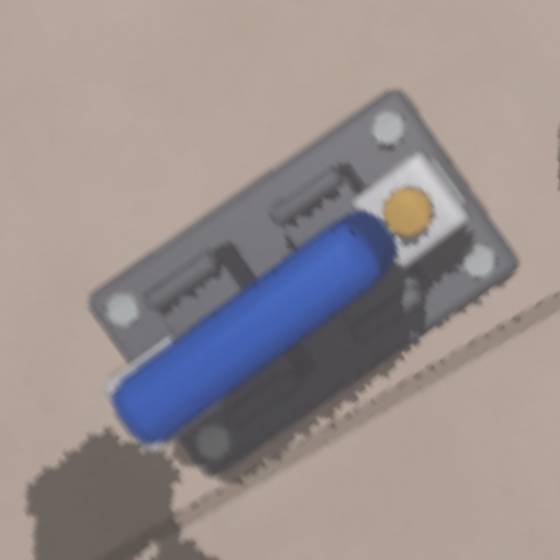

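```bash
cat > cmd.py <<'E'
import json,os,sys
import numpy as np
F='cmd.json'
def add(turn,slide):
    d=json.load(open(F)); 
    for t,s in zip(turn,slide):
        y=d['yaw']; ax=np.array([np.sin(y),-np.cos(y)]);az=np.array([np.cos(y),np.sin(y)])
        d['p'][0]+=float((s[0]*ax+s[2]*az)[0])/1000; d['p'][1]+=float((s[0]*ax+s[2]*az)[1])/1000; d['p'][2]-=s[1]/1000
        d['yaw']-=t[1]
    json.dump(d,open(F,'w')); show()
def show():
    d=json.load(open(F)); print('CMD',np.round(d['p'],4),round(np.degrees(d['yaw']),2))
def get():
    d=json.load(open(F)); return np.array(d['p']),np.degrees(d['yaw'])
E
python3 - <<'E'
import json,cmd
import importlib.util,sys
E
mv cmd.py cmdlog.py
python3 - <<'E'
import json,cmdlog as c
json.dump(dict(p=[.15,-.658,.248],yaw=-1.384+.037),open('cmd.json','w'))
Z=[0,0,0]
c.add([Z]*4,[[0,-38,0]]*4); c.add([Z]*8,[[-39.5,0,-21.5]]*8)
t=[0,-.033,0];u=[0,-.029,0]
c.add([t]*7+[u]*6,[[-19.7, 2.9, -35.1], [-20.8, 2.9, -34.4], [-22, 2.9, -33.7], [-23, 2.9, -33], [-24, 2.9, -32.2],[-25.2, 2.9, -31.4], [-26.2, 2.9, -30.5], [-9.2, 23, -30.3], [-10.1, 23, -30], [-11, 23, -29.8],[-11.9, 23, -29.4], [-12.7, 23, -29.1], [-13.5, 23, -28.7]])
E
sed -i "s/^    s,P,Y=state();/    import cmdlog; s,P,Y=state(); Pm,Ym=P,Y;/; s/^    vm=45/    P,Y=cmdlog.get(); print('cmd',P.round(4),round(Y,2))/" plan.py
python3 plan.py
python3 - <<'E'
from h import *
for _ in range(4):
    p=eyes.read_camera('wrist'); s=bot.read_state(); print(np.array(p['position']).round(4),s['tool_pos'].round(4),s['time'],s['joint_vel'].round(3))
E
```

```text
CMD [ 0.15  -0.658  0.4  ] -77.18
CMD [ 0.4199 -0.4202  0.4   ] -77.18
CMD [0.4695 0.0377 0.2417] -53.97
now [0.47   0.0368 0.2428] -54.06 tilt [-0.0012 -1.      0.001 ] t 4.55 w 0.998 F [ 2.1  0.2 -0.5] [0.   0.02 0.02]
cmd [0.4695 0.0377 0.2417] -53.97
[0.5374 0.0851 0.3688] [0.4698 0.0369 0.2426] 4.6 [ 0.003  0.001  0.005  0.002 -0.    -0.   ]
[0.5373 0.0853 0.3685] [0.4696 0.037  0.2424] 4.65 [ 0.006  0.001  0.005 -0.    -0.001  0.002]
[0.5372 0.0854 0.3683] [0.4695 0.0371 0.2423] 4.7 [ 0.005  0.002  0.003  0.001  0.    -0.001]
[0.5371 0.0855 0.3682] [0.4694 0.0373 0.2422] 4.75 [ 0.005  0.002  0.005 -0.    -0.    -0.001]
```

```bash
python3 -c "
from span import *
span(look('wrist'),(.483,.042))"; python3 plan.py .4837 .0423 .12 -53.6 .4837 .0423 .072 -53.6
```

```text
blade rect ((483.7409362792969, 42.41241455078125), (54.95606231689453, 10.657103538513184), 36.32682418823242)
pca ang -143.3775033396754 [0.4837 0.0425]
now [0.4694 0.0374 0.2421] -54.0 tilt [-1.e-04 -1.e+00  1.e-04] t 4.8 w 1.004 F [ 0.8 -0.5  0. ] [-0.05 -0.01  0.  ]
cmd [0.4695 0.0377 0.2417] -53.97
3 turn [[0, -0.0022, 0], [0, -0.0022, 0], [0, -0.0022, 0]] 
 slide [[-4.7, 40.6, 1.6], [-4.7, 40.6, 1.6], [-4.7, 40.6, 1.6]]
2 turn [[0, -0.0, 0], [0, -0.0, 0]] 
 slide [[0.0, 24.0, 0.0], [0.0, 24.0, 0.0]]
```

Request:
jog_arm(turn=[[0,-0.002,0],[0,-0.002,0],[0,-0.002,0],[0,0,0],[0,0,0]], slide=[[-4.7,40.6,1.6],[-4.7,40.6,1.6],[-4.7,40.6,1.6],[0,20,0],[0,16,0]], grip=[100,100,100,100,100])

```text
time: 5.3
tool_pos: [0.4822, 0.042, 0.0819]
tcp_rot: [-0.614, 1.859, -1.857]
wrist_force: [0.7, 0.8, 0.2]
width: 0.999
```

Request:
jog_arm(turn=[[0,0,0],[0,0,0]], slide=[[0,8,0],[0,4,0]], grip=[100,100])

```text
time: 5.5
tool_pos: [0.4831, 0.042, 0.0715]
tcp_rot: [-0.611, 1.858, -1.857]
wrist_force: [-0.3, 0.2, 0.4]
width: 0.998
```

```bash
python3 - <<'E'
import cmdlog as c
u=[0,-.002,0];Z=[0,0,0]
c.add([u]*3+[Z]*4,[[-4.7, 40.6, 1.6]]*3+[[0,20,0],[0,16,0],[0,8,0],[0,4,0]])
E
python3 - <<'E'
from h import *
look('wrist','w2.png')
E
python3 plan.py
```

```text
CMD [0.4837 0.0422 0.0719] -53.63
now [0.4832 0.042  0.0716] -53.63 tilt [ 7.e-04 -1.e+00 -5.e-04] t 5.55 w 0.999 F [ 0.2 -0.   0.6] [ 0.01  0.   -0.01]
cmd [0.4837 0.0422 0.0719] -53.63
```

View pics/w2.png

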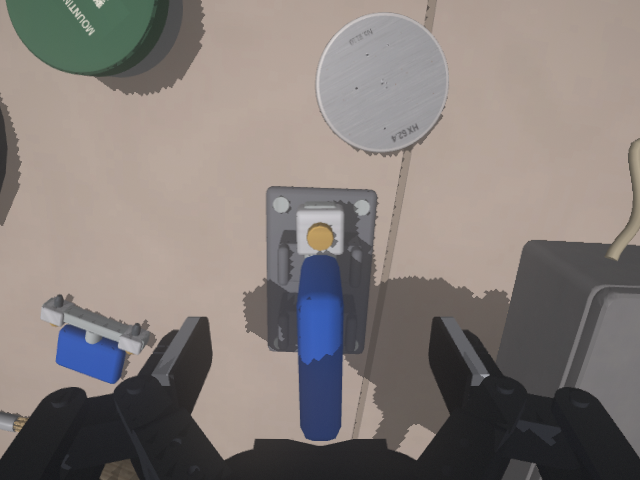

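The blade stands centred between the open fingers, at column 321, with the bar and its screw at (320,235). I'll close now.

Request:
jog_arm(turn=[[0,0,0],[0,0,0],[0,0,0],[0,0,0],[0,0,0]], slide=[[0,0,0],[0,0,0],[0,0,0],[0,0,0],[0,0,0]], grip=[0,0,0,0,0], newtons=70)

```text
time: 6.05
tool_pos: [0.4839, 0.0421, 0.0728]
tcp_rot: [-0.609, 1.857, -1.857]
wrist_force: [0.4, -0.2, -1.2]
width: 0.165
```

Request:
jog_arm(turn=[[0,0,0],[0,0,0],[0,0,0]], slide=[[0,0,0],[0,0,0],[0,0,0]], grip=[0,0,0])

```text
time: 6.35
tool_pos: [0.484, 0.0421, 0.0728]
tcp_rot: [-0.609, 1.857, -1.857]
wrist_force: [-1.4, 0.4, 5.0]
width: 0.163
```

```bash
python3 - <<'E'
from h import *
look('wrist','w3.png')
E
python3 plan.py
```

```text
now [0.4839 0.0421 0.0728] -53.63 tilt [-7.e-04 -1.e+00  3.e-04] t 6.4 w 0.161 F [-1.7  0.3  5.4] [ 0.08  0.24 -0.01]
cmd [0.4837 0.0422 0.0719] -53.63
```

View pics/w3.png

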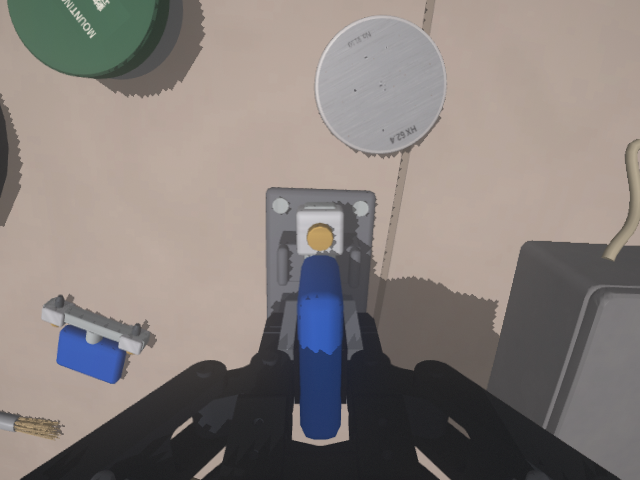

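```bash
python3 - <<'E'
from h import *
p=eyes.read_camera('wrist')
X=onz(p,[(319.5,238)],.05)[0]; d=X-[.4837,.0422,.0719]; y=np.radians(-53.63)
print('screw tool x',d[:2]@[np.sin(y),-np.cos(y)],'tool z',d[:2]@[np.cos(y),np.sin(y)])
E
python3 plan.py .4837 .0422 .162 -53.63 .371 .204 .172 58.7
```

```text
screw tool x -0.034122664406017626 tool z 0.0007616320836016438
now [0.4839 0.0421 0.0728] -53.63 tilt [-7.e-04 -1.e+00  3.e-04] t 6.45 w 0.168 F [-2.5  0.5  5.4] [ 0.11  0.22 -0.02]
cmd [0.4837 0.0422 0.0719] -53.63
3 turn [[0, 0.0, 0], [0, 0.0, 0], [0, 0.0, 0]] 
 slide [[0.0, -30.0, -0.0], [0.0, -30.0, -0.0], [0.0, -30.0, -0.0]]
14 turn [[0, -0.14, 0], [0, -0.14, 0], [0, -0.14, 0], [0, -0.14, 0], [0, -0.14, 0], [0, -0.14, 0], [0, -0.14, 0], [0, -0.14, 0], [0, -0.14, 0], [0, -0.14, 0], [0, -0.14, 0], [0, -0.14, 0], [0, -0.14, 0], [0, -0.14, 0]] 
 slide [[-0.4, -0.7, -14.1], [-2.3, -0.7, -13.9], [-4.2, -0.7, -13.4], [-6.1, -0.7, -12.7], [-7.8, -0.7, -11.7], [-9.4, -0.7, -10.5], [-10.7, -0.7, -9.1], [-11.9, -0.7, -7.5], [-12.8, -0.7, -5.8], [-13.5, -0.7, -3.9], [-13.9, -0.7, -2.0], [-14.1, -0.7, -0.1], [-14.0, -0.7, 1.9], [-13.6, -0.7, 3.8]]
```

Request:
jog_arm(turn=[[0,0,0],[0,0,0],[0,0,0],[0,0,0]], slide=[[0,-10,0],[0,-20,0],[0,-30,0],[0,-30,0]], grip=[0,0,0,0])

```text
time: 6.85
tool_pos: [0.4821, 0.0419, 0.162]
tcp_rot: [-0.614, 1.859, -1.858]
wrist_force: [0.5, -0.1, -1.6]
width: 0.17
```

Request:
jog_arm(turn=[[0,-0.14,0],[0,-0.14,0],[0,-0.14,0],[0,-0.14,0],[0,-0.14,0]], slide=[[-0.4,-1,-14.1],[-2.3,-1,-13.9],[-4.2,-1,-13.4],[-6.1,-1,-12.7],[-7.8,-1,-11.7]], grip=[0,0,0,0,0])

```text
time: 7.35
tool_pos: [0.4421, 0.1, 0.1667]
tcp_rot: [-1.093, 1.378, -1.377]
wrist_force: [0.7, 0.1, -2.1]
width: 0.166
```

Request:
jog_arm(turn=[[0,-0.14,0],[0,-0.14,0],[0,-0.14,0],[0,-0.14,0],[0,-0.14,0]], slide=[[-9.4,-1,-10.5],[-10.7,-1,-9.1],[-11.9,-1,-7.5],[-12.8,-1,-5.8],[-13.5,-1,-3.9]], grip=[0,0,0,0,0])

```text
time: 7.85
tool_pos: [0.402, 0.1576, 0.1717]
tcp_rot: [-1.397, 0.858, -0.856]
wrist_force: [0.3, -0.4, -3.6]
width: 0.165
```

Request:
jog_arm(turn=[[0,-0.14,0],[0,-0.14,0],[0,-0.14,0],[0,-0.14,0],[0,0,0]], slide=[[-13.9,-1,-2],[-14.1,-1,-0.1],[-14,-1,1.9],[-13.6,-1,3.8],[0,0,0]], grip=[0,0,0,0,0])

```text
time: 8.35
tool_pos: [0.3695, 0.2042, 0.1758]
tcp_rot: [-1.529, 0.428, -0.425]
wrist_force: [0.0, -0.6, -3.4]
width: 0.165
```

```bash
python3 - <<'E'
import cmdlog as c
Z=[0,0,0];t=[0,-.14,0]
c.add([Z]*4+[t]*14,[[0, -10, 0], [0, -20, 0], [0, -30, 0], [0, -30, 0],[-0.4, -1, -14.1], [-2.3, -1, -13.9], [-4.2, -1, -13.4], [-6.1, -1, -12.7], [-7.8, -1, -11.7],[-9.4, -1, -10.5], [-10.7, -1, -9.1], [-11.9, -1, -7.5], [-12.8, -1, -5.8], [-13.5, -1, -3.9],[-13.9, -1, -2], [-14.1, -1, -0.1], [-14, -1, 1.9], [-13.6, -1, 3.8]])
E
python3 - <<'E'
from h import *
look('wrist')
look('wrist')
p=look('wrist','w4.png')
from ring import ring
ring(p,f='r4.png')
E
python3 plan.py
```

```text
CMD [0.3711 0.2039 0.1759] 58.67
ring centre [0.4135 0.2724] axes mm [91.7014 92.2461]
 dark 70.75 mm2 r 35.26391886590553 ang 147.16300955624536 pos [0.3839 0.2915]
 dark 66.9375 mm2 r 34.469323242228896 ang -30.758096979325728 pos [0.4431 0.2548]
  ringmark 44.75 r 35.37658081096757 ang -120.82830168105822
  cellmark 28.1875 r 52.63064738664927 ang 179.59514568435807
now [0.3707 0.2033 0.1759] 58.55 tilt [ 1.e-04 -1.e+00 -8.e-04] t 8.5 w 0.167 F [-0.9  0.3 -3. ] [-0.03 -0.02  0.02]
cmd [0.3711 0.2039 0.1759] 58.67
```

View pics/w4.png

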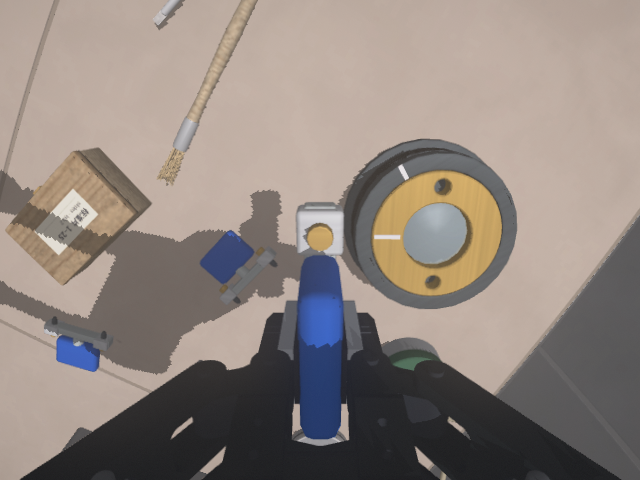

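```bash
python3 plan.py .4132 .2726 .1759 58.4 .4132 .2726 .112 58.4
```

```text
now [0.3707 0.2033 0.1759] 58.55 tilt [ 1.e-04 -1.e+00 -8.e-04] t 8.5 w 0.167 F [-0.9  0.3 -3. ] [-0.03 -0.02  0.02]
cmd [0.3711 0.2039 0.1759] 58.67
2 turn [[0, 0.0024, 0], [0, 0.0024, 0]] 
 slide [[0.1, -0.0, 40.3], [0.0, -0.0, 40.3]]
2 turn [[0, -0.0, 0], [0, -0.0, 0]] 
 slide [[0.0, 31.9, 0.0], [0.0, 31.9, 0.0]]
```

Request:
jog_arm(turn=[[0,0.002,0],[0,0.003,0],[0,0,0],[0,0,0],[0,0,0]], slide=[[0,0,40.3],[0,0,40.3],[0,32,0],[0,32,0],[0,0,0]], grip=[0,0,0,0,0])

```text
time: 9.0
tool_pos: [0.4095, 0.2699, 0.1073]
tcp_rot: [-1.535, 0.44, -0.429]
wrist_force: [-0.9, -0.4, -3.6]
width: 0.167
```

```bash
python3 - <<'E'
import cmdlog as c
c.add([[0,.002,0],[0,.003,0],[0,0,0],[0,0,0]],[[0,0,40.3],[0,0,40.3],[0,32,0],[0,32,0]])
from h import *
look('wrist');look('scene');look('wrist','w5.png')
p=look('scene')
cv2.imwrite('pics/s5.png',cv2.resize(p['img'][230:350,180:340,::-1],None,fx=5,fy=5,interpolation=cv2.INTER_CUBIC))
E
python3 plan.py
```

```text
CMD [0.4131 0.2727 0.1119] 58.38
now [0.4142 0.2728 0.1138] 58.31 tilt [ 0.0013 -1.      0.0023] t 9.2 w 0.163 F [ 1.   0.2 -2.7] [ 0.01 -0.01  0.03]
cmd [0.4131 0.2727 0.1119] 58.38
```

View pics/w5.png

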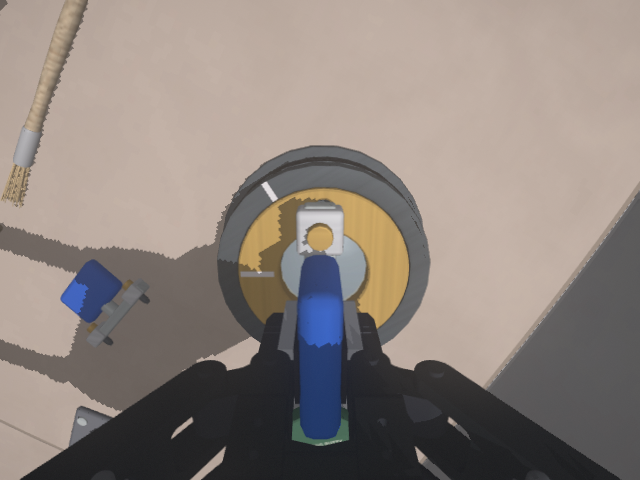

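View pics/s5.png

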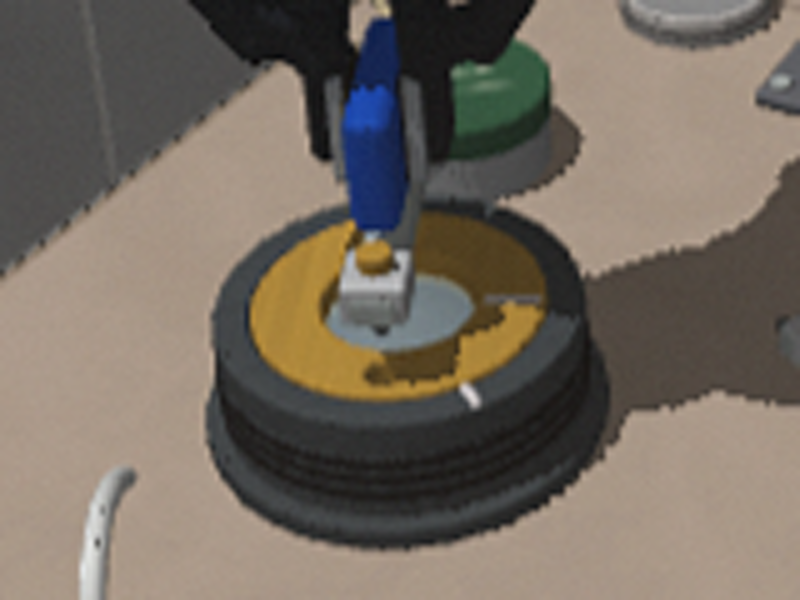

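```bash
python3 - <<'E'
from h import *
from ring import rect
from scipy.optimize import least_squares
for _ in range(3): look('wrist')
p=look('wrist','w6.png'); s=bot.read_state(); print(s['tool_pos'])
c=(.4135,.2724)
im,X=rect(p,c,f='r6.png'); hsv=cv2.cvtColor(im,cv2.COLOR_RGB2HSV)
br=((hsv[...,0]>12)&(hsv[...,0]<32)&(hsv[...,1]>90)).astype(np.uint8)
br=cv2.morphologyEx(br,cv2.MORPH_OPEN,np.ones((5,5)))
pts=[]
for a in np.radians(np.arange(0,360,1)):
    r=np.arange(.055,.038,-.0001); x=c[0]+r*np.cos(a);y=c[1]+r*np.sin(a)
    j=((x-c[0]+.075)*4000-.5).round().astype(int);i=((c[1]+.075-y)*4000-.5).round().astype(int)
    k=np.argmax(br[i,j]) if br[i,j].any() else -1
    if k>0: pts.append((x[k],y[k]))
pts=np.array(pts)
f=lambda v:np.hypot(pts[:,0]-v[0],pts[:,1]-v[1])-v[2]
o=least_squares(f,[*c,.046],loss='soft_l1',f_scale=.0005);print(len(pts),o.x,np.median(abs(o.fun)))
o=least_squares(lambda v:f([*v,.046]),c,loss='soft_l1',f_scale=.0005);print(o.x)
y=np.radians(58.38)
S=onz(p,[(319,238)],s['tool_pos'][2]-.0228)[0]; d=S-s['tool_pos']
print('screw tool x,z',d[:2]@[np.sin(y),-np.cos(y)],d[:2]@[np.cos(y),np.sin(y)],'TCP to ring',(o.x-s['tool_pos'][:2])@[np.sin(y),-np.cos(y)],(o.x-s['tool_pos'][:2])@[np.cos(y),np.sin(y)])
E
```

```text
[0.414  0.273  0.1139]
268 [0.4135 0.2728 0.0458] 9.555601362198907e-05
[0.4137 0.2727]
screw tool x,z -0.03292976004184238 -0.00025210522553972326 TCP to ring -8.294253710264283e-05 -0.00041762853359282137
```

View pics/r6.png

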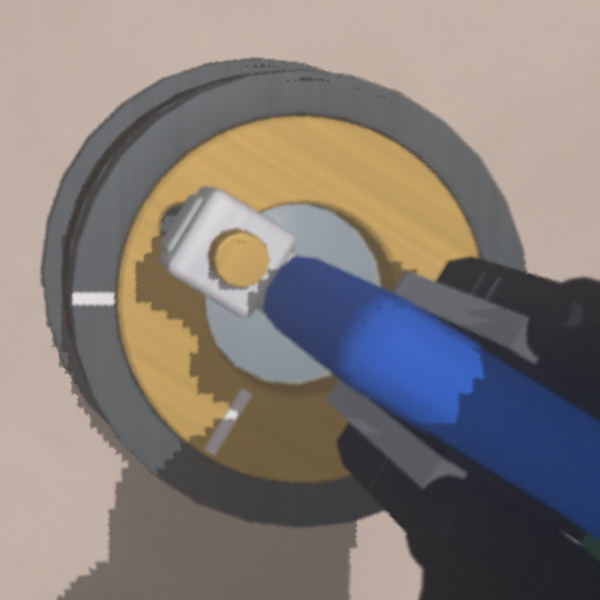

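Request:
jog_arm(turn=[[0,0,0],[0,0,0],[0,0,0],[0,0,0]], slide=[[-0.7,5,0],[0,5,0],[0,2,0],[0,0,0]], grip=[0,0,0,0])

```text
time: 9.8
tool_pos: [0.4117, 0.2726, 0.0994]
tcp_rot: [-1.528, 0.433, -0.432]
wrist_force: [-0.4, -1.5, -3.4]
width: 0.165
```

```bash
python3 - <<'E'
import cmdlog as c
c.add([[0,0,0]]*3,[[-.7,5,0],[0,5,0],[0,2,0]])
from h import *
p=look('scene')
cv2.imwrite('pics/s7.png',cv2.resize(p['img'][230:350,180:340,::-1],None,fx=5,fy=5,interpolation=cv2.INTER_CUBIC))
E
python3 plan.py
```

```text
CMD [0.4125 0.2731 0.0999] 58.38
now [0.4119 0.2727 0.0997] 58.39 tilt [-5.e-04 -1.e+00 -9.e-04] t 9.85 w 0.167 F [-0.1 -0.2 -3.3] [ 0.01 -0.02  0.01]
cmd [0.4125 0.2731 0.0999] 58.38
```

View pics/s7.png

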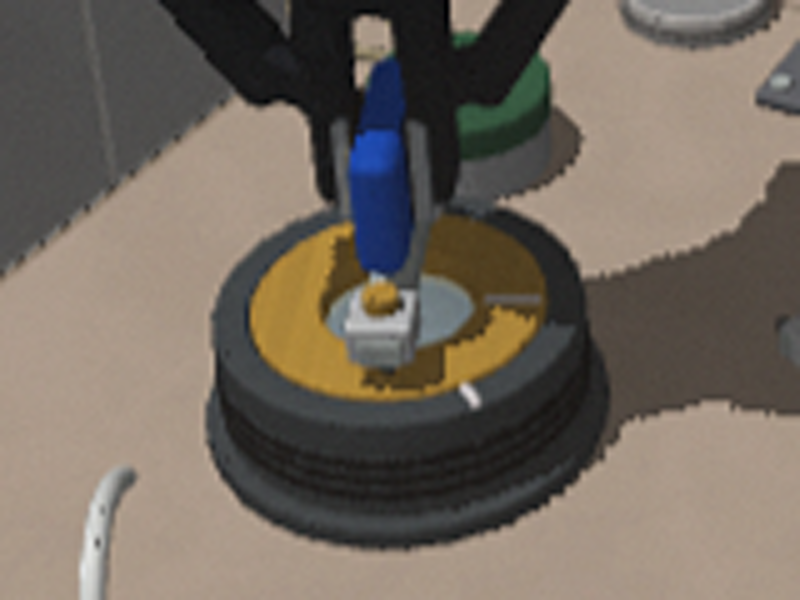

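Request:
jog_arm(turn=[[0,0,0],[0,0,0],[0,0,0]], slide=[[0,2,0],[0,2,0],[0,0,0]], grip=[0,0,0])

```text
time: 10.15
tool_pos: [0.4121, 0.2728, 0.0958]
tcp_rot: [-1.528, 0.433, -0.432]
wrist_force: [-0.3, 0.2, -2.4]
width: 0.166
```

```bash
python3 - <<'E'
import cmdlog as c
c.add([[0,0,0]]*2,[[0,2,0],[0,2,0]])
E
python3 plan.py
```

```text
CMD [0.4125 0.2731 0.0959] 58.38
now [0.4121 0.2728 0.0958] 58.38 tilt [-3.e-04 -1.e+00 -5.e-04] t 10.15 w 0.166 F [-0.3  0.2 -2.4] [ 0.   -0.02 -0.06]
cmd [0.4125 0.2731 0.0959] 58.38
```

Request:
jog_arm(turn=[[0,0,0],[0,0,0],[0,0,0],[0,0,0]], slide=[[0,2,0],[0,2,0],[0,2,0],[0,0,0]], grip=[0,0,0,0])

```text
time: 10.55
tool_pos: [0.412, 0.2727, 0.0898]
tcp_rot: [-1.528, 0.433, -0.432]
wrist_force: [0.3, -0.1, -2.6]
width: 0.166
```

```bash
python3 - <<'E'
import cmdlog as c
c.add([[0,0,0]]*3,[[0,2,0]]*3)
from h import *
p=look('scene')
cv2.imwrite('pics/s8.png',cv2.resize(p['img'][230:350,180:340,::-1],None,fx=5,fy=5,interpolation=cv2.INTER_CUBIC))
look('wrist','w8.png')
E
python3 plan.py
```

```text
CMD [0.4125 0.2731 0.0899] 58.38
now [0.4122 0.2729 0.0901] 58.39 tilt [-1.e-04 -1.e+00 -2.e-04] t 10.65 w 0.169 F [-0.6  0.2 -3.5] [-0.03  0.03 -0.01]
cmd [0.4125 0.2731 0.0899] 58.38
```

View pics/s8.png

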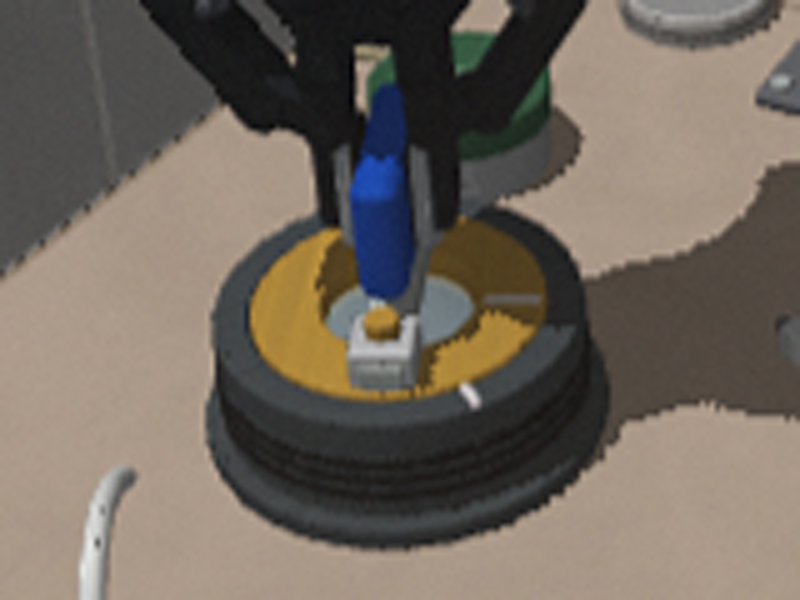

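View pics/w8.png

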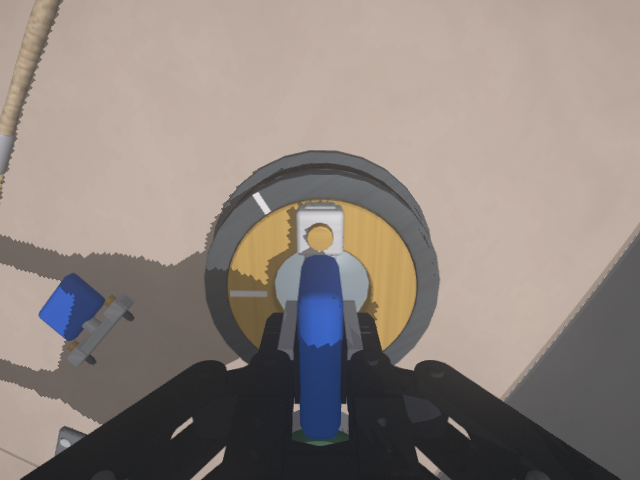

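Both pins are about 9 mm in the holes with no contact force; the scene crop shows the block flush at (382,365). I'll turn clockwise now, which is + about tool y.

Request:
jog_arm(turn=[[0,0,0],[0,0.05,0],[0,0.1,0],[0,0.1,0],[0,0.1,0]], slide=[[0,0.5,0],[0,0,0],[0,0,0],[0,0,0],[0,0,0]], grip=[0,0,0,0,0])

```text
time: 11.15
tool_pos: [0.4129, 0.2735, 0.09]
tcp_rot: [-1.451, 0.706, -0.707]
wrist_force: [1.3, 0.6, -3.9]
width: 0.163
```

Request:
jog_arm(turn=[[0,0.1,0],[0,0.1,0],[0,0.1,0],[0,0.1,0],[0,0,0]], slide=[[0,0,0],[0,0,0],[0,0,0],[0,0,0],[0,0,0]], grip=[0,0,0,0,0])

```text
time: 11.65
tool_pos: [0.413, 0.2734, 0.09]
tcp_rot: [-1.323, 1.008, -1.009]
wrist_force: [1.1, 1.5, -4.1]
width: 0.162
```

```bash
python3 - <<'E'
import cmdlog as c
c.add([[0,0,0],[0,.05,0]]+[[0,.1,0]]*7,[[0,.5,0]]+[[0,0,0]]*8)
from h import *
p=look('scene')
cv2.imwrite('pics/s9.png',cv2.resize(p['img'][230:350,180:340,::-1],None,fx=5,fy=5,interpolation=cv2.INTER_CUBIC))
from ring import ring
p=look('wrist','w9.png'); ring(p,(.4137,.2727),f='r9.png')
E
python3 plan.py
```

```text
CMD [0.4125 0.2731 0.0894] 15.41
ring centre [0.4139 0.273 ] axes mm [91.4031 92.0785]
 dark 392.5 mm2 r 35.244279302621244 ang -34.28891905132166 pos [0.443  0.2531]
 dark 405.0 mm2 r 34.95222916056458 ang -118.8796369072748 pos [0.397  0.2424]
  ringmark 219.9375 r 35.28053916850138 ang 112.28859553146275
  cellmark 27.0 r 52.50642608192472 ang -179.74854162572814
now [0.4129 0.2734 0.0901] 15.55 tilt [-5.0e-04 -1.0e+00  1.5e-03] t 11.75 w 0.166 F [ 2.   2.  -3.4] [ 0.32 -0.29  0.1 ]
cmd [0.4125 0.2731 0.0894] 15.41
```

View pics/r9.png

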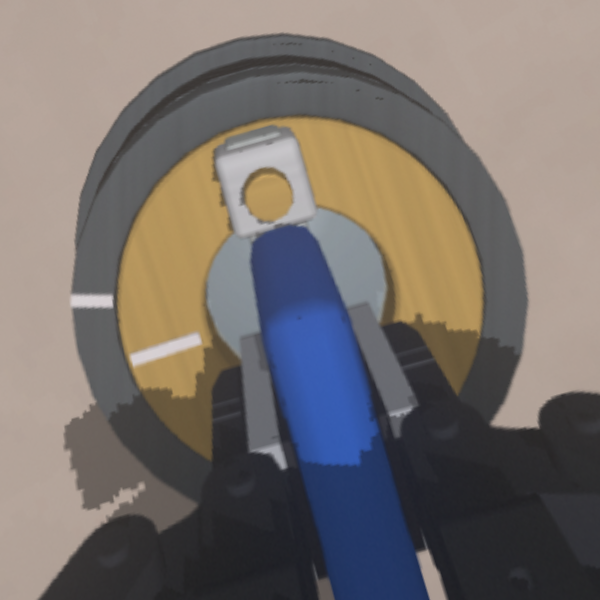

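```bash
cat > mark.py <<'E'
from h import *
from ring import rect
def mark(p,c=(.4137,.2728),f=None):
    im,X=rect(p,c,f=f); hsv=cv2.cvtColor(im,cv2.COLOR_RGB2HSV)
    wh=(hsv[...,1]<45)&(hsv[...,2]>150)
    d=X[...,:2]-np.array(c); r=np.hypot(d[...,0],d[...,1]); a=np.degrees(np.arctan2(-d[...,1],-d[...,0])) # 0 at -x, + = ccw
    out={}
    for nm,lo,hi in(('ring',.029,.0425),('cell',.0485,.0555)):
        m=(wh&(r>lo)&(r<hi)&(abs(a)<32)).astype(np.uint8)
        n,l,st,ce=cv2.connectedComponentsWithStats(m)
        if n<2: print(nm,'none');continue
        k=1+np.argmax(st[1:,4]); q=l==k
        out[nm]=np.median(a[q]); print(nm,'area',st[k,4]/16,'ang',round(out[nm],2),'r',round(np.median(r[q])*1000,1))
        P=d[q]; u,s,vt=np.linalg.svd(P-P.mean(0),full_matrices=False); 
        v=vt[0]*np.sign(-vt[0,0]); print('   line dir',round(np.degrees(np.arctan2(-v[1],-v[0])),2))
    if len(out)==2: print('remaining cw deg',round(out['ring']-out['cell'],2))
if __name__=='__main__':
    import sys
    mark(look(sys.argv[1]),f=sys.argv[2] if len(sys.argv)>2 else None)
E
python3 mark.py wrist
```

```text
ring area 41.5625 ang 19.84 r 35.8
   line dir 18.53
cell area 22.75 ang 0.14 r 52.0
   line dir 0.0
remaining cw deg 19.7
```

Request:
jog_arm(turn=[[0,0.1,0],[0,0.1,0],[0,0.08,0],[0,0.04,0],[0,0,0]], slide=[[0,0,0],[0,0,0],[0,0,0],[0,0,0],[0,0,0]], grip=[0,0,0,0,0])

```text
time: 12.3
tool_pos: [0.4132, 0.2734, 0.0901]
tcp_rot: [-1.183, 1.245, -1.246]
wrist_force: [2.9, 1.5, -3.7]
width: 0.168
```

```bash
python3 - <<'E'
import cmdlog as c
c.add([[0,.1,0],[0,.1,0],[0,.08,0],[0,.04,0]],[[0,0,0]]*4)
E
python3 mark.py wrist r10.png;python3 mark.py wrist; python3 plan.py
```

```text
CMD [0.4125 0.2731 0.0894] -2.92
ring area 41.75 ang 1.69 r 35.9
   line dir 0.69
cell area 23.375 ang 0.13 r 52.1
   line dir -1.84
remaining cw deg 1.56
ring area 41.3125 ang 1.64 r 35.9
   line dir 0.17
cell area 23.25 ang 0.13 r 52.1
   line dir -0.98
remaining cw deg 1.5
now [0.4131 0.2734 0.0902] -2.82 tilt [-0.0012 -1.      0.0017] t 12.4 w 0.165 F [ 2.2  2.6 -3.8] [ 0.45 -0.62  0.07]
cmd [0.4125 0.2731 0.0894] -2.92
```

View pics/r10.png

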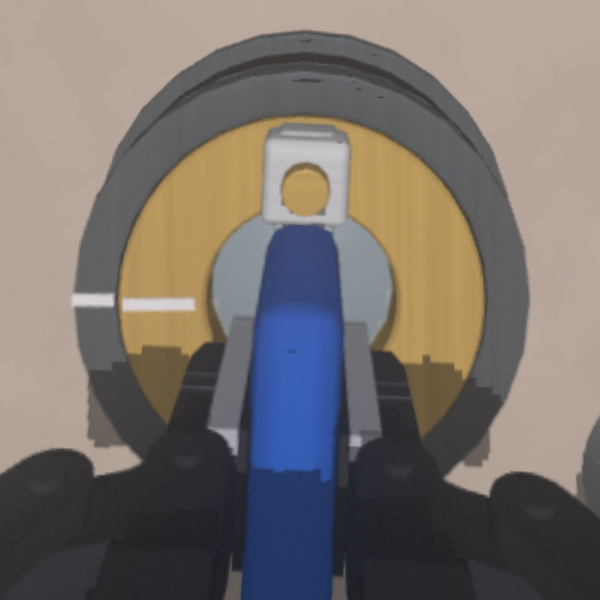

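Request:
jog_arm(turn=[[0,0.026,0],[0,0,0],[0,0,0]], slide=[[0,0,0],[0,0,0],[0,0,0]], grip=[0,0,0])

```text
time: 12.7
tool_pos: [0.4128, 0.2734, 0.0901]
tcp_rot: [-1.171, 1.265, -1.265]
wrist_force: [3.5, 2.3, -1.9]
width: 0.168
```

```bash
python3 - <<'E'
import cmdlog as c
c.add([[0,.026,0]],[[0,0,0]])
from h import *
from ring import rect
from mark import mark
from scipy.optimize import least_squares
p=look('wrist','w11.png');c=(.4137,.2728)
im,X=rect(p,c,f='r11.png'); hsv=cv2.cvtColor(im,cv2.COLOR_RGB2HSV)
br=((hsv[...,0]>12)&(hsv[...,0]<32)&(hsv[...,1]>90)).astype(np.uint8)
br=cv2.morphologyEx(br,cv2.MORPH_OPEN,np.ones((5,5)))
pts=[]
for a in np.radians(np.arange(0,360,1)):
    r=np.arange(.055,.038,-.0001); x=c[0]+r*np.cos(a);y=c[1]+r*np.sin(a)
    j=((x-c[0]+.075)*4000-.5).round().astype(int);i=((c[1]+.075-y)*4000-.5).round().astype(int)
    if br[i,j].any():
        k=np.argmax(br[i,j]); pts.append((x[k],y[k]))
pts=np.array(pts)
o=least_squares(lambda v:np.hypot(pts[:,0]-v[0],pts[:,1]-v[1])-v[2],[*c,.046],loss='soft_l1',f_scale=.0003);print(len(pts),o.x)
mark(p,tuple(o.x[:2]),f='r11.png')
mark(look('scene'),(.4119,.2713)); mark(look('top'),(.4124,.2748),f='t11.png')
E
python3 plan.py
```

```text
CMD [0.4125 0.2731 0.0894] -4.41
266 [0.4141 0.2731 0.0457]
ring area 41.875 ang -0.19 r 35.9
   line dir -1.64
cell area 22.75 ang 0.41 r 52.0
   line dir 0.0
remaining cw deg -0.6
ring area 29.9375 ang -1.23 r 35.4
   line dir -3.65
cell area 19.9375 ang -0.14 r 51.9
   line dir -2.54
remaining cw deg -1.09
ring area 47.0625 ang -2.87 r 35.7
   line dir 0.3
cell none
now [0.4126 0.2733 0.09  ] -4.4 tilt [-7.e-04 -1.e+00  7.e-04] t 12.85 w 0.169 F [ 3.6  3.5 -2.6] [ 0.62 -0.66  0.15]
cmd [0.4125 0.2731 0.0894] -4.41
```

View pics/r11.png

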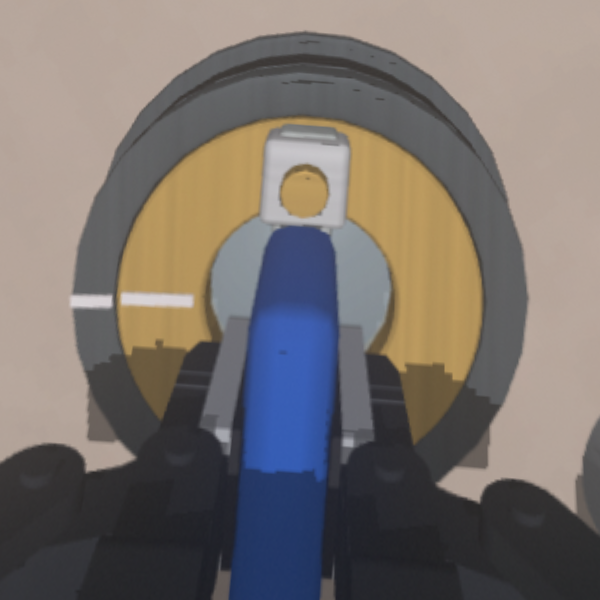

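The marks line up to within about 0.5°, with the cell mark at (92,301) and the ring mark at (157,300). I'll ease back inside the play, then lift out.

Request:
jog_arm(turn=[[0,-0.03,0],[0,-0.03,0],[0,0,0],[0,0,0]], slide=[[0,0,0],[0,0,0],[0,0,0],[0,-3,0]], grip=[0,0,0,0])

```text
time: 13.25
tool_pos: [0.4119, 0.2726, 0.092]
tcp_rot: [-1.202, 1.222, -1.222]
wrist_force: [3.4, 2.6, -5.9]
width: 0.162
```

```bash
python3 - <<'E'
import cmdlog as c
c.add([[0,-.03,0]]*2+[[0,0,0]],[[0,0,0]]*2+[[0,-3,0]])
E
python3 mark.py wrist; python3 plan.py
```

```text
CMD [0.4125 0.2731 0.0924] -0.97
ring area 40.5625 ang 0.18 r 35.7
   line dir -0.79
cell area 24.1875 ang 0.13 r 52.1
   line dir -0.76
remaining cw deg 0.05
now [0.412  0.2727 0.0928] -0.98 tilt [ 5.e-04 -1.e+00 -7.e-04] t 13.3 w 0.171 F [ 1.3  1.9 -1.7] [ 0.28 -0.42 -0.04]
cmd [0.4125 0.2731 0.0924] -0.97
```

Request:
jog_arm(turn=[[0,0,0],[0,0,0],[0,0,0],[0,0,0],[0,0,0]], slide=[[0,-3,0],[0,-4,0],[0,-6,0],[0,-10,0],[0,-20,0]], grip=[0,0,0,0,0])

```text
time: 13.8
tool_pos: [0.4105, 0.2718, 0.1349]
tcp_rot: [-1.206, 1.223, -1.222]
wrist_force: [-0.2, 0.6, -3.4]
width: 0.167
```

```bash
python3 - <<'E'
import cmdlog as c
c.add([[0,0,0]]*5,[[0, -3, 0], [0, -4, 0], [0, -6, 0], [0, -10, 0], [0, -20, 0]])
E
python3 - <<'E'
from h import *
from mark import mark
p=look('wrist','w12.png'); mark(p)
E
python3 plan.py .4125 .2731 .175 -0.97 .4837 .0422 .175 -53.63
```

```text
CMD [0.4125 0.2731 0.1354] -0.97
ring area 38.8125 ang 0.18 r 36.1
   line dir -0.83
cell area 22.75 ang 0.14 r 52.0
   line dir 0.0
remaining cw deg 0.05
now [0.4132 0.2735 0.1394] -0.97 tilt [-0.0013 -1.      0.0023] t 13.85 w 0.16 F [0.3 0.7 0.7] [ 0.01 -0.06 -0.04]
cmd [0.4125 0.2731 0.1354] -0.97
1 turn [[0, -0.0001, 0]] 
 slide [[-0.0, -39.6, 0.0]]
7 turn [[0, 0.1313, 0], [0, 0.1313, 0], [0, 0.1313, 0], [0, 0.1313, 0], [0, 0.1313, 0], [0, 0.1313, 0], [0, 0.1313, 0]] 
 slide [[32.8, -0.0, 10.7], [31.1, -0.0, 14.9], [28.9, -0.0, 18.9], [26.2, -0.0, 22.5], [23.0, -0.0, 25.7], [19.4, -0.0, 28.5], [15.5, -0.0, 30.8]]
```

View pics/w12.png

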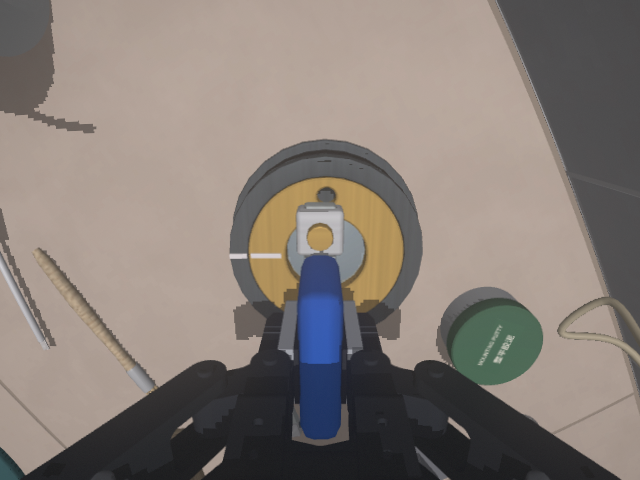

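Request:
jog_arm(turn=[[0,0,0],[0,0.131,0],[0,0.131,0],[0,0.131,0],[0,0.131,0]], slide=[[0,-39.6,0],[32.8,0,10.7],[31.1,0,14.9],[28.9,0,18.9],[26.2,0,22.5]], grip=[0,0,0,0,0])

```text
time: 14.35
tool_pos: [0.453, 0.1398, 0.1757]
tcp_rot: [-0.899, 1.598, -1.599]
wrist_force: [1.5, -0.2, -3.3]
width: 0.168
```

Request:
jog_arm(turn=[[0,0.131,0],[0,0.131,0],[0,0.132,0],[0,0,0],[0,0,0]], slide=[[23,0,25.7],[19.4,0,28.5],[15.5,0,30.8],[0,0,0],[0,0,0]], grip=[0,0,0,0,0])

```text
time: 14.85
tool_pos: [0.4835, 0.0417, 0.1754]
tcp_rot: [-0.61, 1.858, -1.857]
wrist_force: [0.1, -0.1, -2.4]
width: 0.168
```

```bash
python3 - <<'E'
import cmdlog as c
c.add([[0,0,0]]+[[0,.131,0]]*6+[[0,.132,0]],[[0, -39.6, 0], [32.8, 0, 10.7], [31.1, 0, 14.9], [28.9, 0, 18.9], [26.2, 0, 22.5],[23, 0, 25.7], [19.4, 0, 28.5], [15.5, 0, 30.8]])
from h import *
for _ in range(3): look('wrist')
look('wrist','w13.png')
E
python3 plan.py .4837 .0422 .1 -53.63 .4837 .0422 .082 -53.63
```

```text
CMD [0.4838 0.0424 0.175 ] -53.57
now [0.4832 0.0432 0.1752] -53.46 tilt [ 1.e-04 -1.e+00 -4.e-04] t 15.05 w 0.164 F [-0.9  0.2 -2.7] [-0.01 -0.02 -0.  ]
cmd [0.4838 0.0424 0.175 ] -53.57
2 turn [[0, 0.0005, 0], [0, 0.0005, 0]] 
 slide [[0.1, 37.5, 0.0], [0.1, 37.5, 0.0]]
1 turn [[0, -0.0, 0]] 
 slide [[0.0, 18.0, 0.0]]
```

View pics/w13.png

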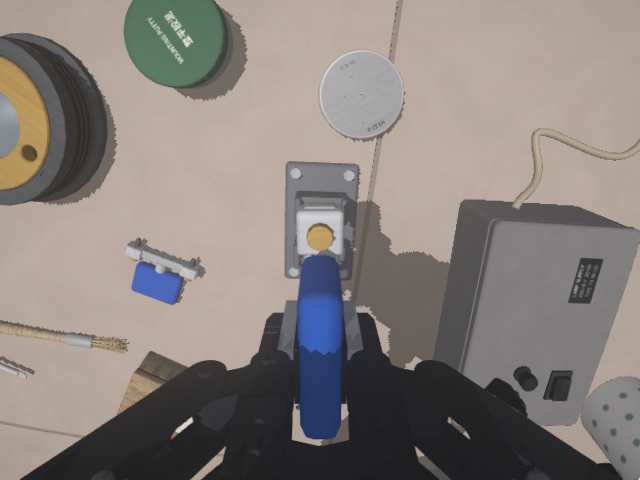

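Request:
jog_arm(turn=[[0,0,0],[0,0,0],[0,0,0],[0,0,0],[0,0,0]], slide=[[0,37.5,0],[0,37.5,0],[0,10,0],[0,6,0],[0,0,0]], grip=[0,0,0,0,0])

```text
time: 15.55
tool_pos: [0.4838, 0.0427, 0.0845]
tcp_rot: [-0.612, 1.856, -1.856]
wrist_force: [0.5, 0.2, -2.7]
width: 0.165
```

```bash
python3 - <<'E'
import cmdlog as c
c.add([[0,0,0]]*4,[[0, 37.5, 0], [0, 37.5, 0], [0, 10, 0], [0, 6, 0]])
from h import *
for _ in range(3): look('wrist')
look('wrist','w14.png')
E
python3 plan.py
```

```text
CMD [0.4838 0.0424 0.084 ] -53.57
now [0.4853 0.0424 0.0861] -53.56 tilt [-0.0029 -1.      0.0019] t 15.75 w 0.165 F [-0.7  0.4 -2.5] [ 0.01  0.03 -0.02]
cmd [0.4838 0.0424 0.084 ] -53.57
```

View pics/w14.png

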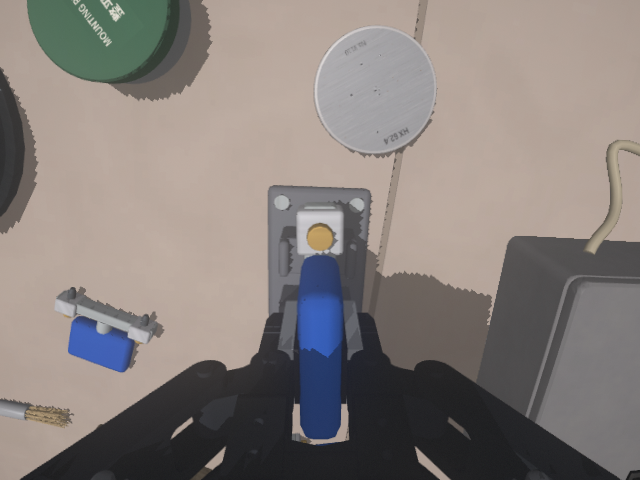

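Request:
jog_arm(turn=[[0,0,0],[0,0,0],[0,0,0],[0,0,0]], slide=[[0,4,0],[0,4,0],[0,2,0],[0,0,0]], grip=[0,0,0,0])

```text
time: 16.15
tool_pos: [0.4831, 0.0422, 0.0737]
tcp_rot: [-0.612, 1.857, -1.857]
wrist_force: [-0.2, -0.1, -3.7]
width: 0.161
```

Request:
jog_arm(turn=[[0,0,0],[0,0,0],[0,0,0]], slide=[[0,2,0],[0,0,0],[0,0,0]], grip=[0,0,0])

```text
time: 16.45
tool_pos: [0.4837, 0.0422, 0.0728]
tcp_rot: [-0.611, 1.857, -1.857]
wrist_force: [-3.0, -0.4, 2.8]
width: 0.169
```

```bash
python3 - <<'E'
import cmdlog as c
c.add([[0,0,0]]*4,[[0,4,0],[0,4,0],[0,2,0],[0,2,0]])
from h import *
look('wrist','w15.png')
p=look('scene')
cv2.imwrite('pics/s15.png',cv2.resize(p['img'][180:280,300:430,::-1],None,fx=6,fy=6,interpolation=cv2.INTER_CUBIC))
E
python3 plan.py
```

```text
CMD [0.4838 0.0424 0.072 ] -53.57
now [0.4837 0.0422 0.0728] -53.57 tilt [-0.e+00 -1.e+00  1.e-04] t 16.55 w 0.165 F [-3.1 -0.4  5.4] [-0.05  0.52  0.04]
cmd [0.4838 0.0424 0.072 ] -53.57
```

View pics/w15.png

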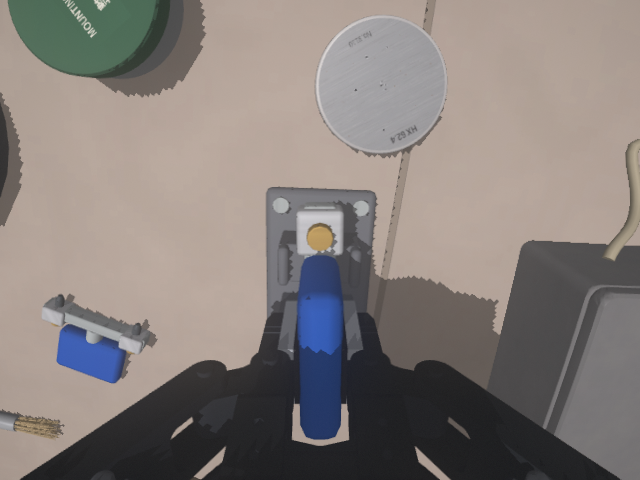

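View pics/s15.png

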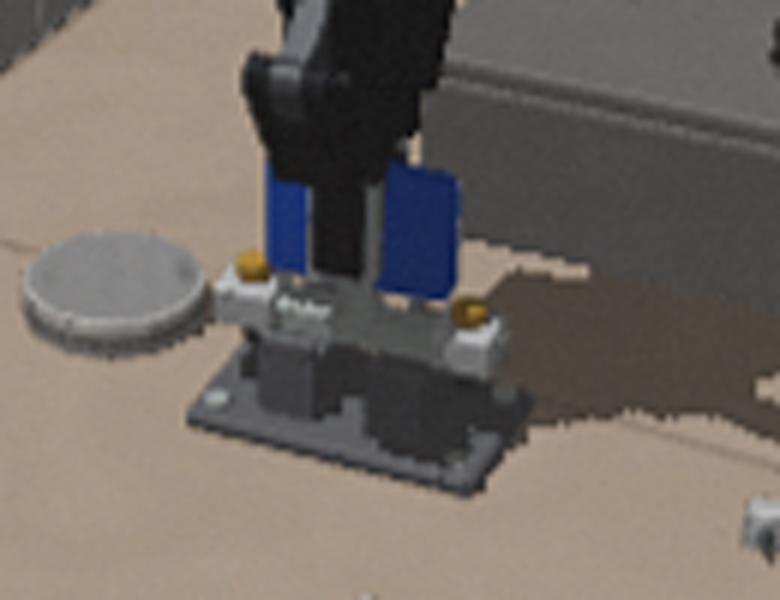

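The wrist picture matches the one before pickup (block at (320,232), same bolts), and the bar sits on the saddles. I'll release and rise.

Request:
jog_arm(turn=[[0,0,0],[0,0,0],[0,0,0],[0,0,0],[0,0,0]], slide=[[0,0,0],[0,0,0],[0,0,0],[0,0,0],[0,0,0]], grip=[100,100,100,100,100])

```text
time: 17.05
tool_pos: [0.4837, 0.0422, 0.0722]
tcp_rot: [-0.611, 1.857, -1.857]
wrist_force: [0.1, -0.2, -0.2]
width: 0.988
```

Request:
jog_arm(turn=[[0,0,0],[0,0,0],[0,0,0],[0,0,0],[0,0,0]], slide=[[0,0,0],[0,-10,0],[0,-25,0],[0,-40,0],[0,-40,0]], grip=[100,100,100,100,100])

```text
time: 17.55
tool_pos: [0.4829, 0.0422, 0.1886]
tcp_rot: [-0.612, 1.857, -1.857]
wrist_force: [0.8, -0.3, -0.6]
width: 0.996
```

Request:
jog_arm(turn=[[0,0,0],[0,0,0],[0,0,0]], slide=[[0,-40,0],[0,-14,0],[0,0,0]], grip=[100,100,100])

```text
time: 17.85
tool_pos: [0.4856, 0.0423, 0.2449]
tcp_rot: [-0.604, 1.853, -1.856]
wrist_force: [-0.5, 0.3, -0.8]
width: 0.997
```

```bash
python3 - <<'E'
import cmdlog as c
c.add([[0,0,0]]*6,[[0, -10, 0], [0, -25, 0], [0, -40, 0], [0, -40, 0],[0,-40,0],[0,-14,0]])
from h import *
from span import span
from ring import rect
from mark import mark
for _ in range(4): look('wrist')
p=look('wrist','w16.png'); span(p,(.483,.042)); mark(p); rect(p,(.476,.042),z=.008,half=.07,f='rest2.png')
look('scene','s16.png')
E
python3 plan.py
```

```text
CMD [0.4838 0.0424 0.241 ] -53.57
blade rect ((484.01361083984375, 42.44110870361328), (54.862579345703125, 10.83835220336914), 35.36246109008789)
pca ang -143.03604455655224 [0.4848 0.0429]
ring area 41.25 ang -0.52 r 35.9
   line dir -1.15
cell area 21.0 ang 0.54 r 52.0
   line dir 0.0
remaining cw deg -1.06
now [0.4823 0.0421 0.2389] -53.57 tilt [ 0.0035 -1.     -0.0024] t 18.15 w 0.998 F [ 0.6  0.3 -0.1] [ 0.01 -0.03  0.04]
cmd [0.4838 0.0424 0.241 ] -53.57
```

View pics/w16.png

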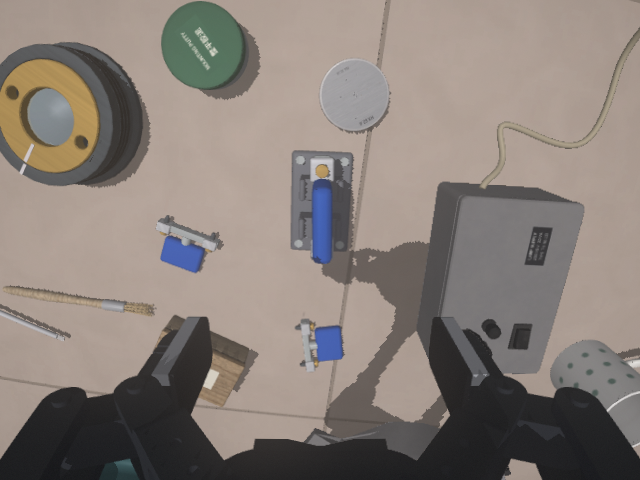

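View pics/s16.png

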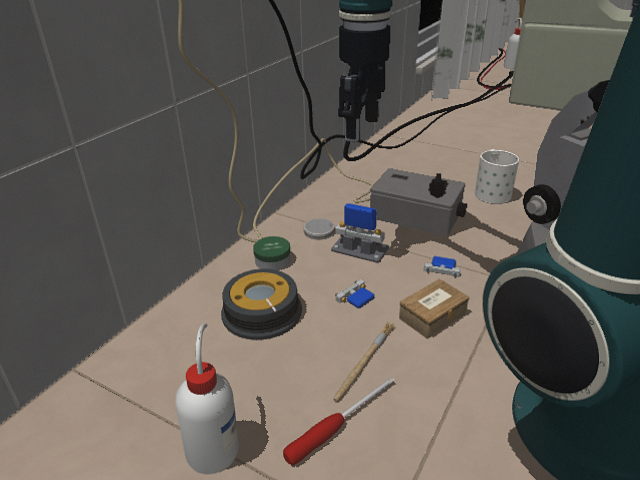

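View pics/rest2.png

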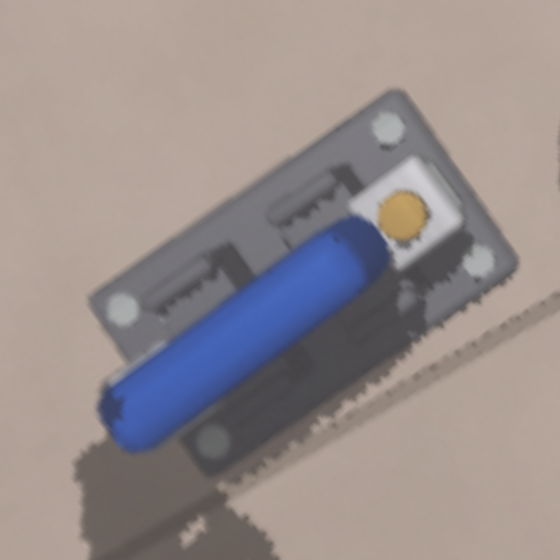

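```bash
python3 - <<'E'
from h import *
from ring import ring
from mark import mark
for n,g in(('wrist',(.4137,.2728)),('scene',(.412,.2713))):
    p=look(n); c,H=ring(p,g); mark(p,tuple(c),f='fin_%s.png'%n)
    if len(H)==2: d=H[1]-H[0]; print('hole line',np.degrees(np.arctan2(d[1],d[0])))
E
```

```text
ring centre [0.4146 0.2715] axes mm [91.7226 92.623 ]
 dark 93.6875 mm2 r 35.38383129433387 ang 89.43369544312397 pos [0.415  0.3069]
 dark 89.875 mm2 r 34.37968649836762 ang -91.50053499516606 pos [0.4137 0.2372]
  ringmark 47.125 r 35.81248589723955 ang 177.38792184268604
  cellmark 23.4375 r 52.40408856499741 ang 179.30887624498632
ring area 42.5 ang -2.39 r 35.9
   line dir -1.61
cell area 21.3125 ang -0.73 r 51.9
   line dir -0.84
remaining cw deg -1.67
hole line -91.02669618005785
ring centre [0.4119 0.2714] axes mm [92.8462 95.2216]
 dark 65.8125 mm2 r 35.63940412270724 ang 87.78858527730493 pos [0.4133 0.307 ]
 dark 56.3125 mm2 r 34.137366440706 ang -90.20944054589613 pos [0.4118 0.2372]
  ringmark 35.0625 r 35.12505409189018 ang -179.77630014282016
  cellmark 14.3125 r 51.374910345672 ang 179.87413115828627
ring area 30.9375 ang 0.17 r 35.6
   line dir -1.08
cell area 19.1875 ang -0.13 r 51.6
   line dir -3.04
remaining cw deg 0.31
hole line -91.23197740263979
```

View pics/fin_wrist.png

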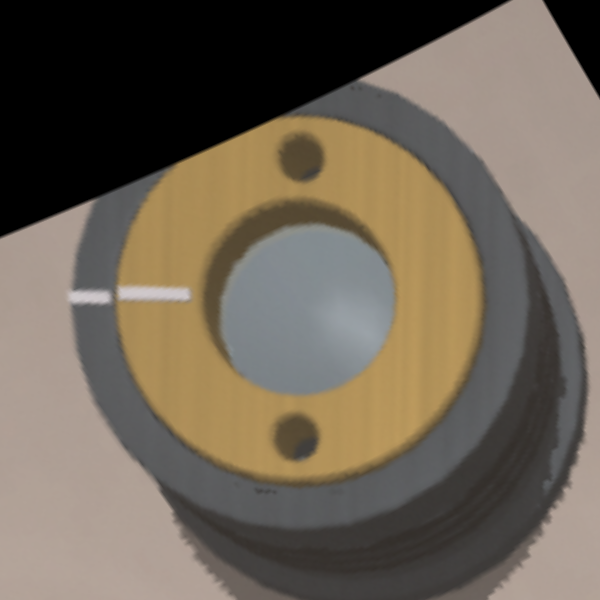

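```bash
python3 plan.py .3465 .223 .221 -53.57
```

```text
now [0.4828 0.0422 0.2396] -53.57 tilt [ 0.0025 -1.     -0.0017] t 18.25 w 1.0 F [-0.  -0.2 -0.5] [-0.03  0.08 -0.02]
cmd [0.4838 0.0424 0.241 ] -53.57
6 turn [[0, -0.0, 0], [0, -0.0, 0], [0, -0.0, 0], [0, -0.0, 0], [0, -0.0, 0], [0, -0.0, 0]] 
 slide [[0.5, 3.3, -37.8], [0.5, 3.3, -37.8], [0.5, 3.3, -37.8], [0.5, 3.3, -37.8], [0.5, 3.3, -37.8], [0.5, 3.3, -37.8]]
```

Request:
jog_arm(turn=[[0,0,0],[0,0,0],[0,0,0],[0,0,0],[0,0,0]], slide=[[0.5,3.3,-37.8],[0.5,3.3,-37.8],[0.5,3.3,-37.8],[0.5,3.3,-37.8],[0.5,3.3,-37.8]], grip=[100,100,100,100,100])

```text
time: 18.75
tool_pos: [0.3681, 0.1936, 0.2241]
tcp_rot: [-0.611, 1.857, -1.857]
wrist_force: [0.7, 0.2, 0.0]
width: 0.999
```

Request:
jog_arm(turn=[[0,0,0],[0,0,0],[0,0,0],[0,0,0],[0,0,0]], slide=[[0.5,3.3,-37.8],[0,0,0],[0,0,0],[0,0,0],[0,0,0]], grip=[100,100,100,100,100])

```text
time: 19.25
tool_pos: [0.3473, 0.2222, 0.2215]
tcp_rot: [-0.61, 1.857, -1.858]
wrist_force: [0.2, 0.2, -0.8]
width: 1.0
```

```bash
python3 - <<'E'
import cmdlog as k
k.add([[0,0,0]]*6,[[.5,3.3,-37.8]]*6)
from h import *
from ring import ring,rect
from mark import mark
p=look('wrist','w17.png'); print(p['position'])
c,H=ring(p,(.4137,.2728)); mark(p,tuple(c),f='fin2.png')
d=H[1]-H[0]; print('hole line',np.degrees(np.arctan2(d[1],d[0])))
# outer rim of the cell top for cell centre
E
```

```text
CMD [0.3467 0.2231 0.2212] -53.57
[0.4146 0.271  0.3473]
ring centre [0.4142 0.2724] axes mm [91.6685 91.7304]
 dark 90.6875 mm2 r 35.12631251040584 ang 89.38871077232129 pos [0.4146 0.3075]
 dark 86.875 mm2 r 34.38682719670199 ang -91.45850070140845 pos [0.4133 0.238 ]
  ringmark 44.5 r 35.380752750237235 ang 178.98893115401725
  cellmark 24.0625 r 52.37539167013626 ang 179.86400794323436
ring area 37.9375 ang -0.9 r 35.7
   line dir -1.45
cell area 22.25 ang -0.14 r 52.1
   line dir 0.6
remaining cw deg -0.76
hole line -91.03038853698838
```

View pics/fin2.png

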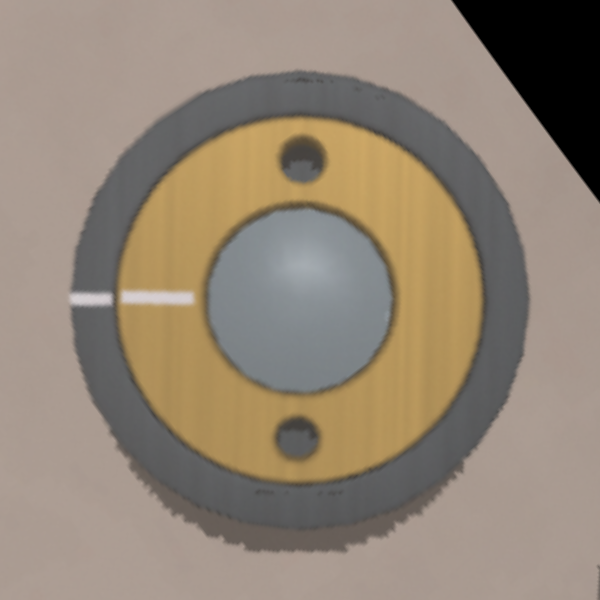

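From directly above, the ring mark (row 298) and cell mark (row 299) are collinear, about 0.8° apart. The spanner is on its rest and the bystanders look unchanged, so I'll do one last position check and hand in.

```bash
python3 - <<'E'
from h import *
a=cv2.imread('pics/scene0.png').astype(int); p=look('scene','s18.png'); b=p['img'][:,:,::-1].astype(int)
for n,(x0,x1,y0,y1) in dict(tin=(250,295,234,272),block=(300,337,216,240),spanner=(335,387,202,262)).items(): print(n,'mean diff',abs(a[y0:y1,x0:x1]-b[y0:y1,x0:x1]).mean().round(2))
for t in('putty_tin','test_block','spanner'):
    for r in nets.search_frame(t,p)[:3]: print(t,round(r['conf'],2),w(p,r['xyz']).round(4))
print(bot.read_state()['time']); print(bot.finish_job())
E
```

```text
tin mean diff 3.11
block mean diff 3.93
spanner mean diff 3.37
putty_tin 0.59 [0.522  0.1964 0.0353]
test_block 0.91 [0.5697 0.0786 0.0129]
spanner 0.83 [0.3644 0.1267 0.0086]
spanner 0.82 [0.4756 0.0406 0.0586]
spanner 0.71 [ 0.3518 -0.0518  0.014 ]
19.5
the job is handed in; nothing more can be done
None
```

The job is done and handed in at 19.5 s of the 51 s allowed. I took the large spanner off its rest and put both pins about 9 mm into the ring's holes before turning. I turned the ring about 58° clockwise until the marks met. I then eased the spanner back inside the play, lifted it out and set it back on the rest as before, pins down.

**Ring alignment:** the last view, from straight above, puts the ring mark about 0.8° past the cell mark. The views did not fully agree: close up during the turn it read 0.05°, the scene camera read 0.3° short, and one slanted view read 1.7° past. I trusted the straight-above view most.

**Spanner and bystanders:** the spanner lies within about 1 mm and 1° of where it was. The tin and test block show no movement beyond measurement error. The highest wrist force I read was about 7 N.

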